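# Tip the lens blocks out of a spring-lidded parts box into the job tray

## Robot

A 6-joint arm with a two-finger parallel gripper is mounted at the origin on a cart in front of the work surface, level with it; the furniture and walls round the work are solid. World frame = base frame: x ahead of the robot, y to its left, z up, the work surface at z = 0. Lengths are in m, angles in rad, forces in N, time in s.
With the tool pointing down it reaches from about 0.225 to 0.875 m from the base axis. Payload 3.4 kg.
Tool frame: the origin (TCP) lies between the finger pads; the fingertips stand 22 mm ahead of it and the grasp point (between the pads) lies 3 mm ahead of it (manip.finger_overhang is the distance from the TCP to the fingertips, in m); z points along the fingers, y is the line along which they close (so a half turn about z gives the same grasp; the last joint's range is limited). The gripper opens to 85 mm and grips with 20 to 120 N. Pads are 22 mm wide; open, the fingers measure 114 mm over their backs; the gripper's body (76 mm by 85 mm) begins 54 mm behind the grasp point. The pads swing forward as they close: fully open they stand 13 mm farther back than shut.
Start: joints at [-1.284, 0.276, 1.505, -0, 1.361, -0.121], TCP at [0.228, -0.528, 0.253] pointing down, gripper open.
Joint ranges: [-2.89, 2.89], [-0.75, 2.08], [0.22, 2.7], [-1.18, 4.32], [0.11, 2.71], [-2.7, 2.7]. Speed limits (rad/s): [2.57, 2.57, 3.14, 3.14, 3.14, 3.14].

## Interface

Orientations are given as a unit quaternion [w, x, y, z].
In Python, from rig import get_state, eyes, order, manip gives the robot as it stands.
- The arm moves only by the tool drive_tool, never from a script. Its argument "rows" is a list of rows, each a list of 4 numbers: the shift along the tool's x, y, z in units of 25 mm (1.0 is 25 mm), then the turn about the tool's z in units of 6 degrees (1.0 is 6 degrees). A call has exactly 8 rows; each row is the pose to reach, as a shift and turn from the pose commanded when the call began, along the tool's axes at that moment; what a row does not reach only later rows make up. A row lasts 1/12 s, in which the tool goes at most 41.7 mm and 7.16 degrees, less where a joint would pass 70% of its speed; a pose out of reach is approached as far as the arm can. A call with a gripper value outside its range is refused whole. "grip" is the finger opening in mm, from 0 to 85.4, set as the call begins (left out, the last holds). The fingers move at their own pace and stop on an object; "newtons" is the grip in N (left out, the last holds). Time passes only in rows, so rows that repeat a pose let the fingers close, or fill a call up. It gives the time, the measured TCP pose, the force, the opening and the grip force at its end, in the units of the state.
- get_state(): the state, without advancing time (a new reading comes with each control period).
- eyes.get_image(name): name is "scene" or "top" or "wrist"; returns (picture, depth): 480x640x3 uint8, red, green, blue; 480x640 float32, m along the optical axis (not along the pixel's ray), 0 where there is no reading.
- eyes.camera_info(name): a dict with "fx", "fy", "cx", "cy" (pixels), "R" (3x3) and "t" (3): a world point X has camera coordinates R X + t. Camera axes: x right, y down, z forward; pixel columns grow to the right and rows downward; lengths in m; the calibration is good to about 2 mm. A picture is of the moment at which its call begins: read the wrist's pose just before it. camera_info takes no time and is no camera call; for the wrist camera it gives the pose at the moment of the call.
- order.sign_off(): hands the job in; it is judged then, once.
The state is a dict: "clock": time; "qpos": joint angles; "qd": joint speeds; "effort": joint torques, N m; "position": TCP position; "ee_rot": TCP orientation; "contact_force": force on the tool from outside, world axes, zero at the start; "moment": the same for the moment, N m; "width": finger opening in m; "gripper_force": force on a finger pad.
Only numpy, scipy, OpenCV 4.12 (cv2) and the standard library are available. Lean on these libraries where they do the work, as an engineer would, in place of code of your own. Each camera call takes 0.05 s, during which the arm holds its last target. There are 200 camera calls.

## Task

The upper of the two stacked parts boxes holds three used lens blocks that have to go into the grey job tray for cleaning. Swing its sprung lid right back until it snaps past its detent and stays against its stop while the box still stands level, then lift the box off the pile and tip all three blocks out into the tray, keeping the lid back. Finally stand the empty box upright again, lid still back, on the lower box or on the bench, and leave the lower box, the tray, the spectacles and the glue bottle where they are.

Things in the scene. Friction and masses are not known exactly. Their poses are not given: they have to be found in the camera images.
- upper_box: Upper parts box: white plastic, 96 x 62 x 30 mm without its lid, 0.32 kg. Origin: centre of its underside; x from its front (-x, the pouring edge, toward the robot) to its back (+x, hinge), y across, z up. Plain side walls 3 mm thick, 4 to 30 mm above the underside: grip it across its 62 mm width. It stands 33 mm above the lower box's origin inside a 2.5 mm high lid rim with 2 mm play all round.
- upper_lid (a joint): Angle of the upper box's lid (rad): 0 shut, 2.1 fully back at its stop. A cam on the hinge rides over a sprung plunger: let go below about 1.4 the lid springs shut, near 1.5 it may just balance, above about 1.7 it snaps back to 2.1 and then stays there even when the box is tipped. Up to about 1 N at the tab. Lid: clear plastic plate 96 x 62 x 3 mm with a 2.5 mm rim on top, 0.04 kg.
- lid_tab (a point): Middle of the grip of the upper lid's thumb tab; moves with the lid. The tab is grey, 18 mm wide (along the box's y), 4 mm thick, and stands 20 mm out from the lid's front edge in the plane of the lid; this point is 12 mm out from that edge, 114 mm from the hinge line. There is free space in front, beneath and on both sides.
- lid_hinge (a point): Middle of the lid's hinge line, 54 mm behind and 30 mm above the upper box's origin (6 mm behind its back wall), parallel to the box's y. Its axes turn with the lid. The hinge housing behind the back wall is 24 mm wide and stands out 16 mm.
- lower_box: The lower parts box of the pile, same shape as the upper one, 0.6 kg, lid shut, standing on the bench. Origin: centre of its underside, axes as for the upper box. The top of its lid plate is at z = 33 mm.
- job_tray: Open grey plastic job tray, 120 (x) x 130 (y) x 30 mm, walls 2.5 mm, 0.35 kg, on the bench in front of or behind the pile. Origin: centre of its underside; x and y along its sides, z up. The pile and the tray stand on the strip of bench to the right of the grey edging machine, which is 0.29 m high.
- block_1: Lens block, white plastic, round foot 25 mm in diameter with a narrower stem on top, 17 mm high, 12 g, slippery; lies in the upper box at the start. Origin: centre of the underside of its foot, z along its stem.
- block_2: Second lens block, as block_1.
- block_3: Third lens block, as block_1.
- spectacles: Folded black spectacles at the back right corner of the bench, 38 x 129 x 33 mm, to be left alone. Origin: under the bridge; y along their width.
- pour_edge (a point): Middle of the upper box's front rim, 48 mm in front of and 30 mm above the box's origin; axes as the box. Inside, the floor (5 mm above the underside) is flat in the back half; in the front half a ramp rises at 30 degrees to this rim, with no lip, so tipping the front down by about 60 to 75 degrees empties the box.
- glue_bottle: Small brown dropper bottle beside the spectacles, 34 mm in diameter, 102 mm high, to be left alone. Origin: centre of its underside.

How it is judged:
By the outcome, as a careful person would: the job done as asked, in the order asked, and still so for the second after the job is handed in, with the robot touching nothing.
It also fails if it takes over 64 s, if anything falls off the work surface, if the arm or the gripper's body presses on something with over 40 N, if the wrist force passes 120 N, or if a joint passes its speed limit or range.

## Working session

There is one attempt and no reset: what is moved stays moved. The work goes in short steps, Python scripts to look and compute and a tool call to move; the robot and the scene stay as the last step left them, time stands still between calls to the robot, and variables do not carry over. Pictures are saved under pics/ and viewed, at most 10 in all, crops included, and the job is handed in when it is done.

Besides the shell and the picture viewer there is one more tool, called after "Emit:" as name(argument=value, ...) on one line, values as JSON. drive_tool: Moves the arm, as the interface text tells. Its arguments: {"type":"object","properties":{"rows":{"type":"array","items":{"type":"array","items":{"type":"number"}}},"grip":{"type":"number"},"newtons":{"type":"number"}},"required":["rows"]}

```bash
ls; mkdir -p pics; python3 - <<'E'
from rig import get_state, eyes, manip
import cv2, numpy as np
s=get_state(); print(s)
print([a for a in dir(manip) if a[0]!='_'])
for n in ("scene","top"):
    im,d=eyes.get_image(n); cv2.imwrite(f"pics/{n}0.png",im[:,:,::-1]); np.savez(f"pics/{n}0.npz",im=im,d=d)
    c=eyes.camera_info(n); print(n,c, d.min(), d.max())
E
```

```text
pics
{'clock': 0.0, 'qpos': array([-1.28400691e+00,  2.76572499e-01,  1.50614590e+00, -9.74010040e-06,
        1.36069764e+00, -1.21017477e-01]), 'qd': array([-0.00020044, -0.00053587,  0.00104024,  0.00016601,  0.00050355,
       -0.00125327]), 'effort': array([ 1.37004445e-03, -4.16758347e+01, -2.45805466e+01,  1.56638480e-04,
        1.10802168e-02,  1.07920721e-05]), 'position': array([ 0.22788447, -0.52737306,  0.25244742]), 'ee_rot': array([-9.08169111e-04,  9.79283005e-01,  2.02494359e-01, -8.02257681e-05]), 'contact_force': array([ 0.14277955, -0.22292528,  1.02283364]), 'moment': array([-0.05486316,  0.04109106, -0.07672691]), 'gripper_force': 0.0, 'width': 0.08521125024505546}
['MotionError', 'finger_overhang']
scene {'fx': 602.7045320116683, 'fy': 602.7045320116683, 'cx': 317.1515509640427, 'cy': 252.61031568986334, 'R': array([[-0.84807541, -0.52984246,  0.00592155],
       [-0.36649007,  0.57846618, -0.72873995],
       [ 0.38269194, -0.62019662, -0.68476494]]), 't': array([0.39444016, 0.36325719, 0.71180261])} 0.0 2.9250295
top {'fx': 517.1479607693818, 'fy': 517.1479607693818, 'cx': 320.5263180845205, 'cy': 235.59029862149774, 'R': array([[-0.02562813, -0.99962423, -0.00972599],
       [-0.98455404,  0.02692497, -0.1729982 ],
       [ 0.17319507,  0.00514215, -0.98487412]]), 't': array([-0.15637702,  0.59033418,  0.80907972])} 0.0 1.6601268
```

View pics/top0.png

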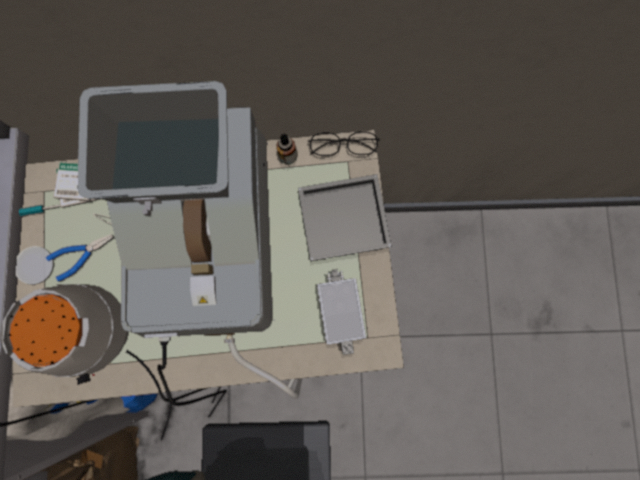

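View pics/scene0.png

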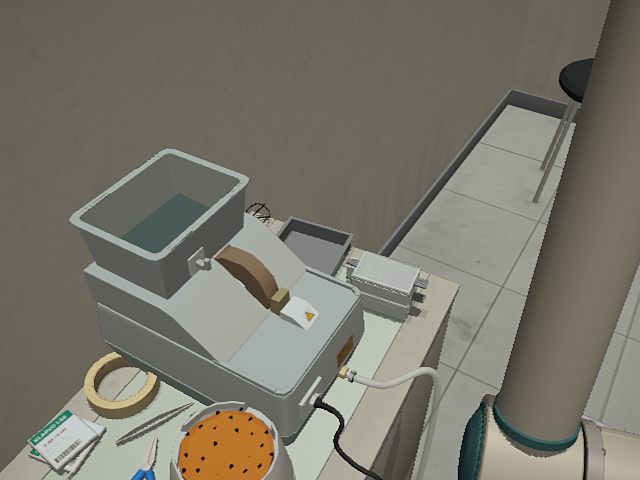

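The top view shows the pile at about pixel (341,310), its hinge at (335,275) and its tab at (347,347). The tray is behind it at (343,218), with the spectacles at (344,144) and the bottle at (286,150). In the scene view the hinge is at (355,262) and the tab at (415,283). Next I'll measure them.

```bash
cat > h.py <<'E'
import numpy as np, cv2
from rig import get_state, eyes
def cloud(d,c):
    v,u=np.mgrid[0:480,0:640]
    P=np.stack([(u-c['cx'])/c['fx']*d,(v-c['cy'])/c['fy']*d,d],-1)
    return (P-c['t'])@c['R']
def rect(P,m):
    p=P[m][:,:2].astype(np.float32)*1000
    (c,s,a)=cv2.minAreaRect(p); return np.round(c,1),np.round(s,1),round(a,1),len(p)
E
python3 - <<'E'
from h import *
f=np.load('pics/top0.npz'); c=eyes.camera_info('top'); W=cloud(f['d'],c)
print('cam',-c['R'].T@c['t'])
X,Y,Z=W[...,0],W[...,1],W[...,2]
ok=f['d']>0
for (n,u0,u1,v0,v1,z0,z1) in [('lid',305,385,265,365,.055,.08),('tray rim',290,395,170,268,.022,.04),('trayfloor',290,395,170,268,.001,.012),('glue',270,300,128,168,.06,.13),('specs',305,385,128,160,.01,.06)]:
    m=np.zeros_like(ok);m[v0:v1,u0:u1]=1; m&=ok&(Z>z0)&(Z<z1)
    print(n,rect(W,m),'z med',np.median(Z[m]), 'zmax',Z[m].max())
b=np.zeros_like(ok);b[265:365,305:385]=1;b&=ok&(Z>.055)&(Z<.08)
# plate width by slices along image rows
for v in range(268,362,4):
    u=np.where(b[v])[0]
    if len(u): print(v,u.min(),u.max(),np.round(W[v,u.min()]*1000),np.round(W[v,u.max()]*1000))
for (u,v) in [(190,310),(230,200),(240,310),(205,240),(155,90),(285,340),(390,300),(395,370)]: print((u,v),np.round(W[v,u],3))
for (u0,u1,v0,v1) in [(120,265,90,335)]:
    m=ok[v0:v1,u0:u1]&(Z[v0:v1,u0:u1]>.02); print('machine',Y[v0:v1,u0:u1][m].min(),X[v0:v1,u0:u1][m].min())
E
```

```text
cam [ 0.43707963 -0.1763734   0.8974475 ]
lid (array([ 461.4, -201.4]), array([135.3,  64.4]), 7.8, 2726) z med 0.066547257929471 zmax 0.07272239576897048
tray rim (array([ 622.1, -212.8]), array([130.5, 140. ]), 8.3, 1399) z med 0.030132491935207176 zmax 0.03456209893730384
trayfloor (array([ 625.8, -205.6]), array([174.7, 176.4]), 88.9, 4643) z med 0.0029606344972494636 zmax 0.011818485625077936
glue (array([ 737.5, -116.2]), array([24.5, 30. ]), 10.2, 254) z med 0.07688402697391016 zmax 0.10336641510710395
specs (array([ 755.5, -216.8]), array([125.7,  38.6]), 89.1, 488) z med 0.019016950875190286 zmax 0.035310556434822685
272 328 341 [ 524. -183.   62.] [ 523. -204.   64.]
276 329 343 [ 517. -184.   63.] [ 516. -206.   67.]
280 329 355 [ 511. -184.   65.] [ 509. -225.   69.]
284 317 356 [ 504. -164.   71.] [ 503. -227.   70.]
288 317 357 [ 498. -164.   62.] [ 497. -229.   61.]
292 318 358 [ 492. -166.   62.] [ 490. -230.   64.]
296 319 358 [ 485. -167.   70.] [ 483. -229.   69.]
300 319 359 [ 479. -167.   62.] [ 477. -231.   62.]
304 320 360 [ 473. -168.   62.] [ 471. -233.   58.
[... 239 characters left out ...]
.] [ 439. -235.   69.]
328 324 364 [ 435. -174.   63.] [ 433. -237.   62.]
332 324 364 [ 428. -174.   61.] [ 427. -236.   70.]
336 325 365 [ 422. -175.   62.] [ 421. -238.   71.]
340 326 351 [ 416. -176.   70.] [ 415. -216.   68.]
344 341 352 [ 409. -200.   68.] [ 409. -217.   67.]
348 342 353 [ 403. -201.   66.] [ 403. -218.   67.]
352 343 353 [ 397. -202.   69.] [ 397. -218.   67.]
(190, 310) [0.466 0.022 0.133]
(230, 200) [ 0.614 -0.048  0.196]
(240, 310) [ 0.464 -0.052  0.136]
(205, 240) [ 0.561 -0.01   0.18 ]
(155, 90) [0.739 0.033 0.282]
(285, 340) [ 0.416 -0.106 -0.001]
(390, 300) [ 0.479 -0.288  0.003]
(395, 370) [ 0.301 -0.383 -0.722]
machine -0.09037600678590646 0.42913518999460554
```

Emit:
drive_tool(rows=[[0,1.6,0,0],[0,3.2,0,0],[0,4.8,0,0],[0,6.4,0,0],[0,8,0,0],[0,9.6,0,0],[0,11.2,0,0],[0,12.8,0,0]], grip=30, newtons=20)

```text
clock: 0.77
position: [0.3548, -0.8209, 0.2526]
ee_rot: [-0.0, 0.979, 0.203, -0.0]
contact_force: [0.1, -2.2, 1.2]
width: 0.0298
gripper_force: 0.0
```

Emit:
drive_tool(rows=[[0,1.6,0,0],[0,3.2,0,0],[0,4.8,0,0],[0,4.8,0,0],[0,4.8,0,0],[0,4.8,0,0],[0,4.8,0,0],[0,4.8,0,0]])

```text
clock: 1.43
position: [0.38, -0.8797, 0.2325]
ee_rot: [0.02, 0.979, 0.202, 0.004]
contact_force: [-0.6, 0.5, 0.7]
width: 0.0301
gripper_force: 0.0
```

```bash
python3 -c "
from h import *
s=get_state();print(s['qpos'],s['position'],s['ee_rot'])"
```

```text
[-1.23644015  0.98957317  0.22039548  0.00281537  1.89043606 -0.07256422] [ 0.38004759 -0.87970766  0.23248464] [0.02024313 0.97906971 0.20247638 0.00400342]
```

Emit:
drive_tool(rows=[[0,1.6,0,0],[0,3.2,0,0],[0,4.8,0,0],[0,6.4,0,0],[0,8,0,0],[0,9.6,0,0],[0,11.2,0,0],[0,12.8,0,0]])

```text
clock: 2.1
position: [0.3948, -0.9142, 0.172]
ee_rot: [0.037, 0.979, 0.202, 0.008]
contact_force: [0.5, -0.4, -0.3]
width: 0.0302
gripper_force: 0.0
```

```bash
python3 -c "
from h import *
s=get_state();print(s['qpos'],s['position'],s['ee_rot'])"
```

```text
[-1.23465436  1.05355289  0.22060622  0.00544271  1.79277177 -0.07021995] [ 0.39484904 -0.91415787  0.17196478] [0.03664395 0.97860285 0.20232797 0.00755493]
```

Emit:
drive_tool(rows=[[0,-1.6,-0.3,0],[0,-3.2,-0.6,0],[0,-4.8,-0.9,0],[0,-6.4,-1.2,0],[0,-8,-1.5,0],[0,-9.6,-1.8,0],[0,-11.2,-2.1,0],[0,-12.8,-2.4,0]])

```text
clock: 2.77
position: [0.2729, -0.6316, 0.2071]
ee_rot: [0.037, 0.979, 0.202, 0.008]
contact_force: [-0.6, -0.1, 0.3]
width: 0.03
gripper_force: 0.0
```

```bash
python3 -c "
from h import *
from scipy.spatial.transform import Rotation as R
s=get_state();print(s['qpos'],s['position'],s['ee_rot']);q=s['ee_rot'];print(R.from_quat([*q[1:],q[0]]).as_matrix())"
```

```text
[-1.26791435  0.43294965  1.38046694  0.0081392   1.25284551 -0.10720711] [ 0.27285381 -0.63159017  0.20708175] [0.03709397 0.97857864 0.20236249 0.00757037]
[[ 9.17984225e-01  3.95493587e-01  2.98292693e-02]
 [ 3.96616848e-01 -9.15346921e-01 -6.95348109e-02]
 [-1.96442007e-04  7.56626503e-02 -9.97133454e-01]]
```

```bash
python3 - <<'E'
from h import *
f=np.load('pics/top0.npz'); c=eyes.camera_info('top'); W=cloud(f['d'],c)
p=W[f['d']>0]
print('heights mm; rows x, cols y')
ys=np.arange(-.11,.04,.015); print('      ',np.round(ys*1000).astype(int))
for x in np.arange(.41,.83,.02):
    r=[]
    for y in ys:
        m=(abs(p[:,0]-x)<.01)&(abs(p[:,1]-y)<.0075); r.append(int(1000*np.max(p[m,2])) if m.any() else -1)
    print(int(x*1000),r)
print('wall/back',[ (u,v,np.round(W[v,u],2).tolist()) for u,v in [(340,100),(340,50),(340,10),(500,100),(100,30),(10,60),(10,250),(500,215)]])
E
```

```text
heights mm; rows x, cols y
       [-110  -95  -80  -65  -50  -35  -20   -5   10   25]
410 [3, 3, 5, 2, 2, 30, 46, 40, 2, 2]
430 [3, 4, 108, 123, 131, 136, 131, 136, 142, 143]
450 [3, 115, 144, 144, 145, 145, 145, 144, 144, 144]
470 [3, 115, 145, 137, 138, 138, 142, 147, 147, 138]
490 [3, 103, 145, 138, 138, 138, 152, 151, 153, 151]
510 [4, 99, 146, 138, 138, 139, 152, 164, 166, 152]
530 [3, 89, 147, 146, 146, 147, 148, 172, 170, 150]
550 [3, 85, 160, 164, 160, 162, 163, 198, 195, 162]
570 [4, 83, 173, 176, 176, 176, 175, 203, 205, 176]
590 [2, 80, 187, 189, 189, 192, 190, 205, 205, 191]
610 [3, 67, 199, 284, 284, 284, 284, 284, 284, 285]
630 [4, 2, 200, 283, 283, 226, 226, 226, 226, 226]
650 [2, 2, 199, 284, 284, 225, 226, 227, 226, 227]
670 [2, 3, 199, 283, 284, 226, 226, 226, 228, 226]
690 [3, 3, 198, 284, 284, 227, 227, 227, 227, 227]
710 [2, 3, 197, 282, 284, 227, 226, 228, 228, 227]
730 [100, 60, 197, 280, 284, 283, 283, 283, 283, 283]
750 [103, 62, 196, 197, 284, 284, 284, 284, 284, 284]
770 [-1, 3, 70, -1, -1, -1, -1, -1, -1, -1]
790 [366, 368, 371, 372, 371, 373, 369, 375, 377, 378]
810 [370, 372, 372, 373, 374, 375, 376, 376, 377, 377]
wall/back [(340, 100, [0.8, -0.21, 0.1]), (340, 50, [0.8, -0.21, 0.26]), (340, 10, [0.8, -0.2, 0.35]), (500, 100, [0.8, -0.48, 0.08]), (100, 30, [0.8, 0.09, 0.32]), (10, 60, [0.8, 0.24, 0.26]), (10, 250, [0.58, 0.36, 0.03]), (500, 215, [0.77, -0.74, -0.71])]
```

Emit:
drive_tool(rows=[[0,-1.6,-0.2,0],[0,-3.2,-0.4,0],[0,-4.8,-0.6,0],[0,-6.4,-0.8,0],[0,-8,-1,0],[0,-9.6,-1.2,0],[0,-11.2,-1.4,0],[0,-12.8,-1.6,0]])

```text
clock: 3.43
position: [0.1453, -0.3362, 0.2228]
ee_rot: [0.037, 0.979, 0.203, 0.007]
contact_force: [-0.8, -0.4, -0.0]
width: 0.03
gripper_force: 0.0
```

Emit:
drive_tool(rows=[[0,-1.6,0,0],[0,-3.2,0,0],[0,-4.8,0,0],[0,-6.4,0,0],[0,-8,0,0],[0,-8,0,0],[0,-8,0,0],[0,-8,0,0]])

```text
clock: 4.1
position: [0.0666, -0.1559, 0.2085]
ee_rot: [0.039, 0.979, 0.202, 0.007]
contact_force: [0.1, -0.3, 0.9]
width: 0.0298
gripper_force: 0.0
```

```bash
cat >> h.py <<'E'
from scipy.spatial.transform import Rotation as Ro
np.set_printoptions(precision=4,suppress=True)
def st():
    s=get_state(); q=s['ee_rot']; M=Ro.from_quat([*q[1:],q[0]]).as_matrix()
    print(round(s['clock'],2),'q',s['qpos'],'p',s['position'],'ztool',M[:,2],'xyaw',np.degrees(np.arctan2(M[1,0],M[0,0])),'w',s['width'],'F',s['contact_force'])
    return s,M
E
python3 -c "
from h import *
st()"
```

```text
4.1 q [-1.6709 -0.4458  2.2472  0.0381  1.2709 -0.5164] p [ 0.0666 -0.1559  0.2085] ztool [ 0.0293 -0.0727 -0.9969] xyaw 23.272805076377825 w 0.029833800532296725 F [ 0.073  -0.2873  0.8719]
```

```bash
cat >> h.py <<'E'
D=[(.2766,1.5061,1.3607,.5745,.2524),(.9896,.2204,1.8904,.9583,.2325),(1.0536,.2206,1.7928,.9958,.1720),(.43295,1.38047,1.25285,.6880,.2071)]
A=[];B=[]
for a,b,c5,r,z in D:
    A+= [[1,np.sin(a),np.sin(a+b),np.cos(a+b),np.sin(a+b+c5),0],[0,np.cos(a),np.cos(a+b),-np.sin(a+b),np.cos(a+b+c5),1]]; B+=[r,z]
K=np.linalg.lstsq(np.array(A),np.array(B),rcond=None)
E
python3 - <<'E'
from h import *
print(K[0],K[1],K[3])
k=K[0]
a,b,c5=-.4458,2.2472,1.2709
print(k[0]+k[1]*np.sin(a)+k[2]*np.sin(a+b)+k[3]*np.cos(a+b)+k[4]*np.sin(a+b+c5), k[5]+k[1]*np.cos(a)+k[2]*np.cos(a+b)-k[3]*np.sin(a+b)+k[4]*np.cos(a+b+c5))
E
```

```text
[0.0043 0.629  0.4208 0.0586 0.3382 0.1314] [0.] [3.7808 2.9644 0.8554 0.4207 0.0933 0.018 ]
0.15272902193989038 0.20823610871864273
```

Emit:
drive_tool(rows=[[0.2,-0.4,-1.3,0],[0.5,-0.9,-2.6,0],[0.7,-1.3,-3.9,0],[1,-1.8,-5.2,0],[1.2,-2.2,-6.5,0],[1.5,-2.6,-7.8,0],[1.7,-3.1,-9.1,0],[2,-3.5,-10,0]])

```text
clock: 4.77
position: [0.0703, -0.0508, 0.4483]
ee_rot: [0.038, 0.986, 0.164, 0.002]
contact_force: [-1.4, -4.0, -0.3]
width: 0.0298
gripper_force: 0.0
```

Emit:
drive_tool(rows=[[0.8,-1.4,0,0],[1.6,-2.8,0,0],[2.3,-4.2,0,0],[3.1,-5.6,0,0],[3.9,-7,0,0],[4.7,-8.4,0,0],[5.5,-9.8,0,0],[6.2,-11.2,0,0]])

```text
clock: 5.43
position: [0.0478, 0.0765, 0.4739]
ee_rot: [0.02, 0.978, 0.205, 0.015]
contact_force: [-0.3, -1.0, 0.2]
width: 0.0297
gripper_force: 0.0
```

```bash
python3 -c "
from h import *
st()"
```

```text
5.43 q [-1.1228 -0.7494  1.6393  0.0248  2.2063  0.0497] p [0.0478 0.0765 0.4739] ztool [ 0.0376 -0.0321 -0.9988] xyaw 23.718914724331857 w 0.029674028687877437 F [-0.2763 -0.9933  0.1661]
```

Emit:
drive_tool(rows=[[-0.3,-1.4,0,0],[-0.5,-2.8,0,0],[-0.7,-4.2,0,0],[-0.9,-5.6,0,0],[-1.2,-7,0,0],[-1.4,-8.4,0,0],[-1.6,-9.8,0,0],[-1.8,-11.2,0,0]])

```text
clock: 6.1
position: [-0.0293, 0.1265, 0.541]
ee_rot: [0.005, 0.979, 0.203, 0.013]
contact_force: [0.5, 0.4, -0.4]
width: 0.0298
gripper_force: 0.0
```

```bash
python3 -c "
from h import *
st()"
```

```text
6.1 q [-0.7292 -0.75    1.4417  0.0241  2.4265  0.4502] p [-0.0293  0.1265  0.541 ] ztool [ 0.0279 -0.0037 -0.9996] xyaw 23.486247021647753 w 0.029833837212817182 F [ 0.4866  0.4055 -0.4428]
```

Emit:
drive_tool(rows=[[0.8,1,0.4,0.3],[1.6,2.1,0.9,0.7],[2.4,3.1,1.3,1],[3.2,4.2,1.8,1.3],[4,5.2,2.2,1.7],[4.8,6.3,2.7,2],[5.6,7.3,3.1,2.3],[6.4,8.3,3.6,2.65]])

```text
clock: 6.77
position: [0.101, 0.0522, 0.497]
ee_rot: [0.002, 0.996, 0.088, 0.017]
contact_force: [-0.4, 1.0, -0.1]
width: 0.0302
gripper_force: 0.0
```

```bash
cat >> h.py <<'E'
def to(p,yaw=None):
    s,M=st(); d=M.T@(np.array(p)-s['position'])/.025; t=0
    if yaw is not None: t=-(yaw-np.degrees(np.arctan2(M[1,0],M[0,0])))/6
    print('units',d.round(2),'turn',round(t,2))
E
python3 -c "
from h import *
to([.4019,-.2093,.17],7.6)"
```

```text
6.77 q [-1.8771 -0.7469  1.5746  0.0447  2.3233 -0.4516] p [0.101  0.0522 0.497 ] ztool [ 0.0341 -0.0004 -0.9994] xyaw 10.072203866234144 w 0.030226732057992707 F [-0.3834  0.9576 -0.0725]
units [ 9.58 12.32 13.49] turn 0.41
```

Emit:
drive_tool(rows=[[-0.1,1.4,0.2,0],[-0.1,2.8,0.5,0],[-0.2,4.2,0.8,0],[-0.2,5.6,1,0],[0,7,1.2,0],[0.4,8.4,1.5,0.1],[0.8,9.7,1.8,0.2],[1.5,11,2,0.4]])

```text
clock: 7.43
position: [0.1042, -0.06, 0.4853]
ee_rot: [0.017, 0.997, 0.07, 0.025]
contact_force: [-0.1, 0.8, 0.4]
width: 0.0298
gripper_force: 0.0
```

```bash
python3 -c "
from h import *
to([.4019,-.2093,.17],7.6)"
```

```text
7.43 q [-2.8885 -0.7497  1.6082  0.0591  2.3258 -1.4193] p [ 0.1042 -0.06    0.4853] ztool [ 0.0529 -0.0308 -0.9981] xyaw 8.140592143673926 w 0.029770960505067525 F [-0.1083  0.8421  0.4128]
units [10.32  7.1  13.4 ] turn 0.09
```

Emit:
drive_tool(rows=[[-1.2,0.3,0,0],[-2.4,0.7,0,0],[-3.6,1,0,0],[-4.8,1.4,0,0],[-6,1.7,0,0],[-7.2,2,0,0],[-8,2.4,0,0],[-8,3,0,0]])

```text
clock: 8.1
position: [-0.0873, -0.163, 0.4769]
ee_rot: [0.015, 0.997, 0.065, 0.026]
contact_force: [-0.3, -0.1, -0.0]
width: 0.0298
gripper_force: 0.0
```

```bash
python3 -c "
from h import *
to([.07,-.26,.45],7.6)"
```

```text
8.1 q [-2.5551 -0.3914  1.5828  0.0575  1.9798 -1.0931] p [-0.0873 -0.163   0.4769] ztool [ 0.0542 -0.0273 -0.9982] xyaw 7.547785880232091 w 0.02979680003195233 F [-0.2919 -0.0619 -0.0105]
units [5.67 4.62 1.52] turn -0.01
```

Emit:
drive_tool(rows=[[0.8,1,0.2,0],[1.6,2,0.4,0],[2.4,3,0.6,0],[3.2,3.8,0.8,0],[4,4.2,1,0],[4.8,4.5,1.2,0],[5.5,4.7,1.4,0],[6,4.7,1.5,0]])

```text
clock: 8.77
position: [0.085, -0.2598, 0.4512]
ee_rot: [0.016, 0.997, 0.069, 0.026]
contact_force: [-0.2, 0.9, 0.8]
width: 0.0302
gripper_force: 0.0
```

```bash
python3 -c "
from h import *
to([.4019,-.2093,.17],7.6)"
```

```text
8.77 q [-1.5813 -0.278   1.5868  0.0551  1.8051 -0.1348] p [ 0.085  -0.2598  0.4512] ztool [ 0.0533 -0.0279 -0.9982] xyaw 7.944648784097744 w 0.030226328877641574 F [-0.2429  0.8964  0.8225]
units [12.27 -0.67 11.85] turn 0.06
```

Emit:
drive_tool(rows=[[1.2,0,0.8,0],[2.4,-0.1,1.6,0],[3.6,-0.2,2.4,0],[4.8,-0.2,3.3,0],[6,-0.3,4.2,0],[7.2,-0.4,5.1,0],[8.4,-0.4,6,0],[9.6,-0.5,7,0.06]])

```text
clock: 9.43
position: [0.331, -0.2192, 0.2873]
ee_rot: [0.017, 0.997, 0.064, 0.025]
contact_force: [0.4, -0.7, -0.0]
width: 0.0303
gripper_force: 0.0
```

```bash
python3 -c "
from h import *
to([.4019,-.2093,.15],7.6)"
```

```text
9.43 q [-0.7738 -0.0531  1.8079  0.0154  1.3271  0.6646] p [ 0.331  -0.2192  0.2873] ztool [ 0.0531 -0.031  -0.9981] xyaw 7.448083734463095 w 0.030291303062313257 F [ 0.4029 -0.7036 -0.0195]
units [ 2.59 -0.24  5.62] turn -0.03
```

Emit:
drive_tool(rows=[[0.5,0,1,0],[1,-0.1,2,0],[1.5,-0.1,3,0],[2,-0.2,4,0],[2.4,-0.2,5,0],[2.6,-0.2,5.6,0],[2.6,-0.2,5.6,0],[2.6,-0.2,5.6,0]])

```text
clock: 10.1
position: [0.3997, -0.2097, 0.1503]
ee_rot: [0.016, 0.998, 0.064, 0.024]
contact_force: [0.0, -0.7, 0.9]
width: 0.0303
gripper_force: 0.0
```

```bash
python3 -c "
from h import *
st()
im,d=eyes.get_image('wrist'); c=eyes.camera_info('wrist'); cv2.imwrite('pics/w1.png',im[:,:,::-1]); np.savez('pics/w1.npz',im=im,d=d,**{k:c[k] for k in c})
print(c, -c['R'].T@c['t'])"
```

```text
10.1 q [-0.6432  0.1515  1.9556  0.0088  0.9777  0.7939] p [ 0.3997 -0.2097  0.1503] ztool [ 0.0498 -0.0282 -0.9984] xyaw 7.434467152048291 w 0.030268419472243232 F [ 0.0092 -0.7379  0.9098]
{'fx': 365.5356884272066, 'fy': 365.5356884272066, 'cx': 310.7560539384511, 'cy': 243.88392256839916, 'R': array([[ 0.1272, -0.9912,  0.0361],
       [-0.9702, -0.1167,  0.2123],
       [-0.2062, -0.0621, -0.9765]]), 't': array([-0.265 ,  0.3629,  0.3515])} [ 0.4583 -0.1985  0.2757]
```

View pics/w1.png

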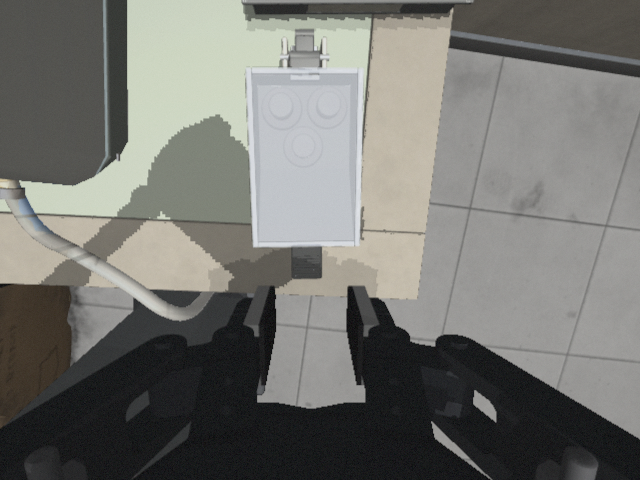

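The wrist view shows the clear lid with the three blocks beneath it, at pixels (281,106), (327,106) and (303,147). The dark tab is at (306,262), and the fingertips are at about (262,290) and (358,290).

```bash
cat >> h.py <<'E'
def ray(c,u,v,z):
    d=c['R'].T@np.array([(u-c['cx'])/c['fx'],(v-c['cy'])/c['fy'],1]); o=-c['R'].T@c['t']
    return (o+d*(z-o[2])/d[2])*1000
E
python3 - <<'E'
from h import *
c=np.load('pics/w1.npz'); d=c['d']; W=cloud(d,c)*1000
for n,u,v in [('tab TL',291,247),('tab TR',322,247),('tab BR',322,278),('tab BL',291,278)]: print(n,ray(c,u,v,.0665))
for n,u,v in [('lid FL',252,246),('FR',359,245),('BL',247,69),('BR',362,68)]: print(n,ray(c,u,v,.0685))
print('tab med',np.median(W[252:272,297:316].reshape(-1,3),0))
for u in (262,268,355,364,372): print(u,[W[v,u].round(0).tolist() for v in (292,300,320,345,380)])
s,M=st()
for u,v in [(268,292),(355,292),(268,340),(268,385)]:
    print('tool frame',u,v,M.T@(W[v,u]-s['position']*1000))
E
```

```text
tab TL [ 410.8604 -200.5247   66.5   ]
tab TR [ 413.0287 -218.5978   66.5   ]
tab BR [ 394.1591 -221.1441   66.5   ]
tab BL [ 392.0105 -202.7233   66.5   ]
lid FL [ 409.2211 -178.0889   68.5   ]
FR [ 417.2256 -239.733    68.5   ]
BL [ 503.348  -166.6401   68.5   ]
BR [ 512.0355 -226.4562   68.5   ]
tab med [ 403.9027 -210.1756   69.1024]
262 [[409.0, -191.0, 142.0], [409.0, -192.0, 150.0], [408.0, -193.0, 164.0], [401.0, -194.0, 168.0], [388.0, -195.0, 167.0]]
268 [[409.0, -193.0, 142.0], [409.0, -194.0, 150.0], [404.0, -195.0, 155.0], [395.0, -196.0, 156.0], [-182.0, -187.0, -715.0]]
355 [[413.0, -226.0, 143.0], [413.0, -225.0, 151.0], [410.0, -224.0, 162.0], [402.0, -225.0, 163.0], [391.0, -226.0, 167.0]]
364 [[414.0, -230.0, 143.0], [414.0, -228.0, 151.0], [412.0, -226.0, 166.0], [407.0, -226.0, 172.0], [396.0, -227.0, 174.0]]
372 [[367.0, -269.0, 1.0], [411.0, -233.0, 143.0], [413.0, -228.0, 166.0], [413.0, -225.0, 184.0], [416.0, -220.0, 206.0]]
10.15 q [-0.6434  0.1498  1.9549  0.0088  0.9778  0.7939] p [ 0.4    -0.21    0.1513] ztool [ 0.0517 -0.0296 -0.9982] xyaw 7.424978986155138 w 0.030266927179468144 F [ 0.2014 -0.0325  0.3297]
tool frame 268 292 [ 11.0403 -15.9253   9.2193]
tool frame 355 292 [10.838  17.5342  9.6804]
tool frame 268 340 [ -1.2753 -14.6793  -5.1541]
tool frame 268 385 [-628.778  -128.1157  830.1761]
```

```bash
python3 -c "
from h import *
to([.3995,-.2103,.0805],7.5)"
```

```text
10.15 q [-0.6434  0.1498  1.9549  0.0088  0.9778  0.7939] p [ 0.4    -0.21    0.1513] ztool [ 0.0517 -0.0296 -0.9982] xyaw 7.424978986155138 w 0.030266927179468144 F [ 0.2014 -0.0325  0.3297]
units [-0.15 -0.09  2.83] turn -0.01
```

Emit:
drive_tool(rows=[[-0.05,0,0.7,0],[-0.1,-0.05,1.4,0],[-0.1,-0.1,2,0],[-0.15,-0.1,2.5,0],[-0.15,-0.1,2.75,0],[-0.15,-0.1,2.83,0],[-0.15,-0.1,2.83,0],[-0.15,-0.1,2.83,0]])

```text
clock: 10.82
position: [0.3999, -0.21, 0.0814]
ee_rot: [0.017, 0.997, 0.064, 0.026]
contact_force: [-0.1, 0.3, -0.1]
width: 0.0299
gripper_force: 0.0
```

Emit:
drive_tool(rows=[[0,0,0,0],[0,0,0,0],[0,0,0,0],[0,0,0,0],[0,0,0,0],[0,0,0,0],[0,0,0,0],[0,0,0,0]], grip=14, newtons=20)

```text
clock: 11.48
position: [0.3998, -0.2097, 0.0812]
ee_rot: [0.017, 0.997, 0.065, 0.026]
contact_force: [-1.2, 0.5, 5.4]
width: 0.0175
gripper_force: 22.0
```

Emit:
drive_tool(rows=[[0.06,0,-0.55,0],[0.19,0,-1.1,0],[0.38,0,-1.62,0],[0.63,0,-2.11,0],[0.94,0,-2.58,0],[1.3,0,-3,0],[1.71,0,-3.37,0],[2.17,0,-3.7,0]])

```text
clock: 12.15
position: [0.4477, -0.1991, 0.1753]
ee_rot: [0.016, 0.997, 0.064, 0.024]
contact_force: [-0.5, -0.4, -2.0]
width: 0.0166
gripper_force: 19.6
```

Emit:
drive_tool(rows=[[0.49,0,-0.27,0],[1,0,-0.47,0],[1.54,0,-0.62,0],[2.1,0,-0.7,0],[2.65,0,-0.71,0],[3.2,0,-0.65,0],[3.75,0,-0.53,0],[4.28,0,-0.35,0]])

```text
clock: 12.82
position: [0.5549, -0.185, 0.1893]
ee_rot: [0.017, 0.997, 0.064, 0.026]
contact_force: [-0.9, 1.5, 1.6]
width: 0.0171
gripper_force: 19.5
```

```bash
python3 -c "
from h import *
st()
im,d=eyes.get_image('scene'); cv2.imwrite('pics/s2.png',cv2.resize(im[150:350,220:480,::-1],(780,600)))"
```

```text
12.82 q [-0.4382  0.3037  1.6316 -0.0048  1.1456  1.0055] p [ 0.5549 -0.185   0.1893] ztool [ 0.0531 -0.0297 -0.9981] xyaw 7.4427993343700205 w 0.017088934440928245 F [-0.858   1.4896  1.6232]
```

View pics/s2.png

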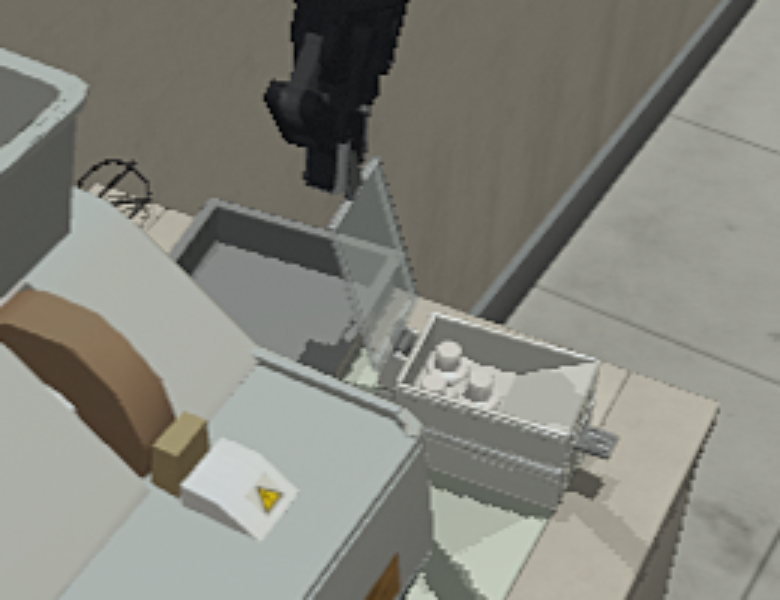

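The crop shows the lid swung past upright, with its tab at the fingertips near (350,180). The three blocks are in the open box near (460,370).

Emit:
drive_tool(rows=[[0,0,0,0],[0,0,0,0],[0,0,0,0],[0,0,0,0],[0,0,-0.5,0],[0,0,-1.5,0],[0,0,-3,0],[0,0,-4,0]], grip=50)

```text
clock: 13.53
position: [0.5481, -0.1826, 0.2918]
ee_rot: [0.017, 0.997, 0.064, 0.026]
contact_force: [0.9, 0.1, 1.0]
width: 0.0499
gripper_force: 0.0
```

```bash
python3 - <<'E'
from h import *
st()
im,d=eyes.get_image('top'); c=eyes.camera_info('top'); W=cloud(d,c)*1000; np.savez('pics/t3.npz',im=im,d=d)
im,d=eyes.get_image('scene'); c=eyes.camera_info('scene'); cv2.imwrite('pics/s3.png',cv2.resize(im[150:350,220:480,::-1],(780,600)))
E
```

```text
13.53 q [-0.439   0.2294  1.476  -0.0051  1.3737  1.0039] p [ 0.5481 -0.1826  0.2918] ztool [ 0.0544 -0.031  -0.998 ] xyaw 7.430093152510095 w 0.04991258001135144 F [0.9008 0.1271 0.9672]
```

View pics/s3.png

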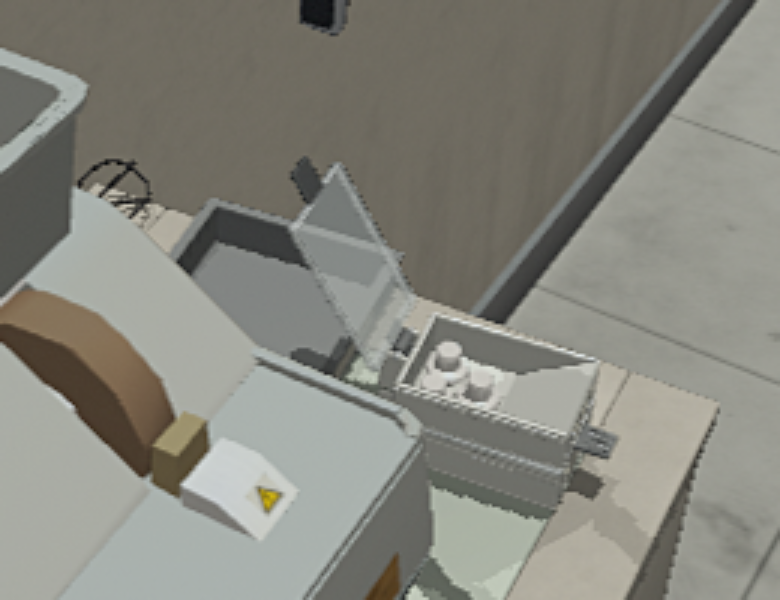

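The lid is now fully back at its stop, with its tab near (303,175), and the three blocks are still in the level box. Before gripping, I'll measure the machine's bin rim, which I plan to pivot the box on, and the bench edges.

```bash
python3 - <<'E'
from h import *
f=np.load('pics/top0.npz'); c=eyes.camera_info('top'); W=cloud(f['d'],c); p=W[f['d']>0]
print('rim outer edge (z>.27):')
for x in np.arange(.60,.76,.02):
    m=(abs(p[:,0]-x)<.004)&(p[:,2]>.275)&(p[:,1]<-.02); m2=(abs(p[:,0]-x)<.004)&(p[:,2]>.19)&(p[:,2]<.21)&(p[:,1]<-.02)
    print(round(x,3), p[m,1].min() if m.any() else None, p[m,1].max() if m.any() else None,'ledge',p[m2,1].min() if m2.any() else None,p[m2,1].max() if m2.any() else None)
print('bench map z mm')
ys=np.arange(-.34,-.07,.02); print(np.round(ys*1000).astype(int))
for x in np.arange(.27,.43,.015):
    print(int(x*1000),[int(1000*np.median(p[m,2])) if (m:=(abs(p[:,0]-x)<.0075)&(abs(p[:,1]-y)<.01)).any() else None for y in ys])
w=np.load('pics/w1.npz'); P=cloud(w['d'],w); 
E
```

```text
rim outer edge (z>.27):
0.6 -0.046720941580496125 -0.020572742744748903 ledge -0.0778659908465004 -0.020098405492473312
0.62 -0.059774982135444035 -0.048778322273654494 ledge -0.07806127948896822 -0.021134112814208385
0.64 -0.05983114221926747 -0.050389456204727456 ledge -0.0777839392953262 -0.030695925077309238
0.66 -0.05884795743322408 -0.049041499331831426 ledge -0.07738181519132213 -0.0308409249943575
0.68 -0.05817501030381681 -0.048788023549950106 ledge -0.07698350121509993 -0.03202899517487883
0.7 -0.05838545619981786 -0.04888059384864883 ledge -0.07635695800300736 -0.04413802861250858
0.72 -0.05759047843554932 -0.04715679635588697 ledge -0.07592828093721075 -0.04226849514590243
0.74 -0.056601464556809 -0.02055293598646904 ledge -0.07545138018124456 -0.04239764314359966
0.76 None None ledge None None
bench map z mm
[-340 -320 -300 -280 -260 -240 -220 -200 -180 -160 -140 -120 -100  -80]
270 [-715, -714, -715, -714, -713, -714, -714, -715, -714, -714, -713, -714, -714, -714]
285 [-713, -713, -715, -714, -713, -714, -714, -714, -714, -714, -713, -715, -713, -703]
300 [-714, -714, -714, -713, -715, -714, -715, -711, -710, None, None, None, None, None]
315 [None, None, None, None, None, None, None, None, None, None, None, -171, -327, None]
330 [None, None, None, None, None, None, None, None, None, None, None, -2, 6, None]
345 [None, None, None, None, None, None, None, None, None, None, None, 6, 10, 10]
360 [None, None, 0, 0, 0, 0, 0, 0, 0, 0, 0, 0, 0, 9]
375 [None, None, 0, 0, 0, 0, 0, 0, 0, 0, 0, 0, 0, 0]
390 [None, None, 0, 0, 0, 0, 0, 0, 0, 0, 0, 0, 0, 0]
405 [None, None, 0, 0, 0, 0, 65, 65, 0, 0, 0, 0, 0, 0]
420 [None, None, 0, 0, 0, 1, 66, 66, 66, 0, 0, 0, 0, -1]
```

```bash
python3 -c "
from h import *
to([.415,-.2075,.17],7.5)"
```

```text
13.63 q [-0.4389  0.227   1.4724 -0.0051  1.3711  1.0039] p [ 0.5501 -0.1835  0.2948] ztool [ 0.0622 -0.0347 -0.9975] xyaw 7.448387119555588 w 0.05029916687977305 F [ 0.8327 -0.2476  0.7561]
units [-5.76  0.05  4.68] turn -0.01
```

Emit:
drive_tool(rows=[[-1.5,0,0,0],[-3,0,0,0],[-4.5,0,0,0],[-5.7,0,1,0],[-5.8,0,2.5,0],[-5.8,0,4,0],[-5.8,0,4.7,0],[-5.8,0,4.7,0]], grip=85)

```text
clock: 14.3
position: [0.4071, -0.2026, 0.1604]
ee_rot: [0.014, 0.998, 0.064, 0.021]
contact_force: [-0.4, 0.2, -0.4]
width: 0.0851
gripper_force: 0.0
```

```bash
python3 - <<'E'
from h import *
s,M=st()
im,d=eyes.get_image('wrist'); c=eyes.camera_info('wrist'); cv2.imwrite('pics/w4.png',im[:,:,::-1]); np.savez('pics/w4.npz',im=im,d=d,p=s['position'],M=M,**c)
W=cloud(d,c); T=(W-s['position'])@M*1000
m=(d>0)&(T[...,2]>-40)&(T[...,2]<30)&(abs(T[...,0])<14)&(abs(T[...,1])<60)
for sgn in (-1,1):
    t=T[m&(np.sign(T[...,1])==sgn)]; k=t[:,2]>np.percentile(t[:,2],95); print('tip',t[:,2].max(),np.median(t[k],0))
E
```

```text
14.3 q [-0.6194  0.1483  1.929   0.0069  1.0144  0.8197] p [ 0.4071 -0.2026  0.1604] ztool [ 0.0441 -0.0242 -0.9987] xyaw 7.379873678572948 w 0.08513204666843277 F [-0.4278  0.1927 -0.4   ]
tip 6.444885003324762 [  2.5955 -40.8429   3.3635]
tip 6.196606027848019 [ 2.4792 44.2606  3.1571]
```

View pics/w4.png

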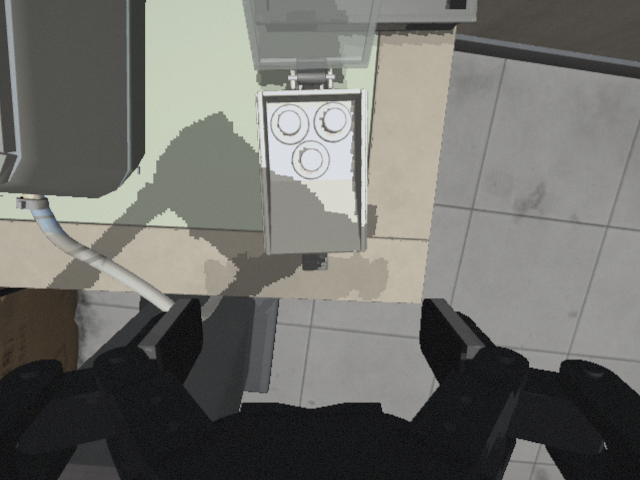

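The wrist view shows the open box with its rim corners at about (259,91), (366,90), (264,253) and (365,251). The three blocks are near (310,135), and the fingers are fully open at (180,330) and (450,330).

```bash
python3 - <<'E'
from h import *
c=np.load('pics/w4.npz')
k=[ray(c,u,v,.063) for u,v in [(264,253),(365,251),(259,91),(366,90)]]
for a in k: print(a)
ctr=np.mean(k,0); print('ctr',ctr)
print(np.degrees(np.arctan2(*(k[2]-k[0])[[1,0]])),np.degrees(np.arctan2(*(k[3]-k[1])[[1,0]])))
print(np.linalg.norm(k[2]-k[0]),np.linalg.norm(k[1]-k[0]),np.linalg.norm(k[3]-k[2]))
to([.4223,-.207,.063],7.5)
E
```

```text
[ 410.132  -177.5635   63.    ]
[ 419.0325 -240.757    63.    ]
[ 504.8074 -165.1938   63.    ]
[ 513.5344 -226.115    63.    ]
ctr [ 461.8766 -202.4073   63.    ]
7.443764721941812 8.807341570713257
95.48013299335062 63.81720406188289 61.54305012465779
14.35 q [-0.619   0.1466  1.9245  0.0069  1.016   0.8197] p [ 0.4089 -0.2036  0.1627] ztool [ 0.0478 -0.0268 -0.9985] xyaw 7.406959461289541 w 0.08533607616380758 F [0.8331 0.0665 0.684 ]
units [0.34 0.07 4.01] turn -0.02
```

Emit:
drive_tool(rows=[[0.1,0,0.8,0],[0.2,0.05,1.6,0],[0.3,0.1,2.4,-0.1],[0.35,0.1,3.1,-0.1],[0.35,0.1,3.7,-0.1],[0.35,0.1,4,-0.1],[0.35,0.1,4,-0.1],[0.35,0.1,4,-0.1]])

```text
clock: 15.02
position: [0.4258, -0.2094, 0.0663]
ee_rot: [0.017, 0.997, 0.07, 0.026]
contact_force: [0.4, -0.4, 0.4]
width: 0.0848
gripper_force: 0.0
```

Emit:
drive_tool(rows=[[0,0,0,0],[0,0,0,0],[0,0,0,0],[0,0,0,0],[0,0,0,0],[0,0,0,0],[0,0,0,0],[0,0,0,0]], grip=56, newtons=90)

```text
clock: 15.68
position: [0.4253, -0.2084, 0.0676]
ee_rot: [0.017, 0.997, 0.07, 0.026]
contact_force: [-2.6, 5.1, 14.2]
width: 0.0602
gripper_force: 94.1
```

```bash
python3 -c "
from h import *
to([.4223,-.2079,.263],None)"
```

```text
15.68 q [-0.6072  0.2895  2.0297  0.0089  0.7612  0.8174] p [ 0.4253 -0.2084  0.0676] ztool [ 0.0537 -0.0299 -0.9981] xyaw 8.07531635382414 w 0.06018698251818377 F [-2.648   5.0975 14.2187]
units [ 0.27  0.25 -7.81] turn 0
```

Emit:
drive_tool(rows=[[0,0,-0.1,0],[0,0,-0.3,0],[0,0,-0.5,0],[0.05,0,-0.8,0],[0.05,0,-1.2,0],[0.1,0,-1.6,0],[0.1,0,-1.8,0],[0.1,0,-2,0]], newtons=110)

```text
clock: 16.35
position: [0.4252, -0.2073, 0.1162]
ee_rot: [0.017, 0.997, 0.07, 0.025]
contact_force: [0.0, -0.2, -4.9]
width: 0.0596
gripper_force: 118.3
```

```bash
cat >> h.py <<'E'
def rimfit(c,d,p,M,draw=None):
    W=cloud(d,c); T=(W-p)@M*1000
    return W,T
E
python3 - <<'E'
from h import *
s,M=st()
im,d=eyes.get_image('wrist'); c=eyes.camera_info('wrist'); cv2.imwrite('pics/w5.png',im[:,:,::-1]); np.savez('pics/w5.npz',im=im,d=d,p=s['position'],M=M,**c)
W=cloud(d,c)*1000
for v in range(20,300,12):
    print(v,[W[v,u].round(0).astype(int).tolist() for u in (240,262,266,312,364,368,372)])
E
```

```text
16.35 q [-0.6046  0.2216  1.9666  0.0064  0.8925  0.8226] p [ 0.4252 -0.2073  0.1162] ztool [ 0.0529 -0.0305 -0.9981] xyaw 8.059022376478158 w 0.059566952395924744 F [ 0.0473 -0.1784 -4.9144]
20 [[520, -174, 128], [521, -180, 127], [521, -182, 129], [523, -194, 128], [526, -209, 128], [526, -210, 127], [526, -211, 127]]
32 [[518, -174, 125], [519, -180, 125], [519, -181, 125], [522, -195, 123], [524, -210, 123], [524, -211, 124], [524, -212, 124]]
44 [[516, -174, 122], [517, -180, 120], [518, -181, 120], [519, -195, 122], [522, -211, 120], [522, -212, 120], [522, -213, 120]]
56 [[514, -173, 118], [516, -180, 113], [516, -181, 113], [517, -196, 117], [554, -227, 0], [554, -230, 1], [554, -232, 0]]
68 [[536, -153, -1], [512, -180, 113], [513, -181, 112], [514, -196, 116], [547, -228, 1], [547, -231, 1], [547, -233, 1]]
80 [[529, -154, 1], [531, -168, 0], [509, -182, 112], [511, -197, 113], [540, -230, 1], [541, -232, 0], [541, -235, 0]]
92 [[522, -155, 0], [505, -181, 111], [505, -182, 112], [508, -197, 112], [510, -214, 112], [510, -216, 112], [510, -217, 113]]
104 [[501, -173, 109], 
[... 1407 characters left out ...]
87], [455, -205, 89], [458, -227, 90], [458, -229, 89], [459, -230, 91]]
248 [[446, -176, 90], [447, -185, 90], [448, -187, 90], [451, -206, 92], [453, -228, 92], [454, -229, 92], [454, -231, 92]]
260 [[442, -177, 93], [443, -186, 94], [443, -188, 94], [446, -206, 94], [449, -228, 95], [449, -230, 95], [450, -231, 96]]
272 [[438, -178, 97], [439, -187, 96], [440, -188, 98], [442, -207, 97], [445, -228, 98], [445, -230, 98], [445, -231, 98]]
284 [[433, -178, 98], [434, -187, 99], [435, -189, 99], [437, -207, 99], [440, -228, 100], [440, -230, 99], [440, -232, 99]]
296 [[429, -179, 101], [430, -188, 102], [430, -190, 101], [433, -208, 103], [436, -229, 102], [436, -230, 103], [436, -232, 102]]
```

View pics/w5.png

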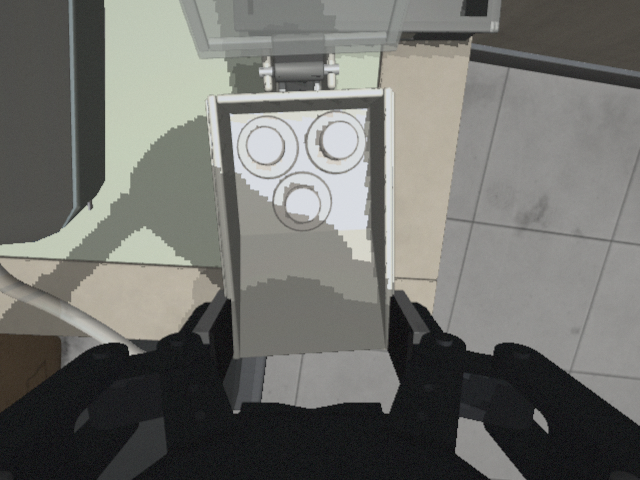

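The wrist view shows the box level in the grip, with its floor at z 87 mm on both sides. The three blocks are at (265,145), (335,140) and (303,203). Next I'll lift it and turn it.

Emit:
drive_tool(rows=[[0,0,-0.9,0],[0.1,0.1,-2.1,0],[0.2,0.1,-3.4,-0.4],[0.2,0.2,-4.8,-1.2],[0.3,0.2,-6.1,-2.2],[0.3,0.3,-7.2,-3.3],[0.4,0.3,-8,-4.4],[0.4,0.3,-8.5,-5.4]])

```text
clock: 17.07
position: [0.4255, -0.2073, 0.3309]
ee_rot: [0.025, 0.937, 0.348, 0.021]
contact_force: [1.1, -0.7, -4.7]
width: 0.0589
gripper_force: 120.0
```

```bash
python3 -c "
from h import *
to([.60,-.165,.335],91.5)"
```

```text
17.07 q [-0.6042  0.0489  1.5999  0.0052  1.4284  0.2554] p [ 0.4255 -0.2073  0.3309] ztool [ 0.0559 -0.0323 -0.9979] xyaw 40.75481066207509 w 0.058880839767261814 F [ 1.1066 -0.7014 -4.6639]
units [6.39 3.27 0.17] turn -8.46
```

Emit:
drive_tool(rows=[[0.5,0.2,0,-1],[1.2,0.6,0,-2.1],[2.2,1.1,0,-3.2],[3.2,1.6,0.1,-4.3],[4.2,2.1,0.1,-5.4],[5.2,2.7,0.1,-6.5],[6,3.1,0.1,-7.6],[6.4,3.3,0.1,-8.4]], newtons=90)

```text
clock: 17.73
position: [0.6029, -0.1651, 0.3323]
ee_rot: [0.029, 0.699, 0.714, 0.008]
contact_force: [0.8, -0.3, -4.3]
width: 0.059
gripper_force: 120.0
```

```bash
python3 - <<'E'
from h import *
to([.629,-.139,.335],91.5)
im,d=eyes.get_image('scene'); c=eyes.camera_info('scene'); W=cloud(d,c); np.savez('pics/s6.npz',im=im,d=d)
cv2.imwrite('pics/s6.png',im[:,:,::-1])
E
```

```text
17.73 q [-0.3743  0.2911  1.2925 -0.0077  1.4982 -0.3945] p [ 0.6029 -0.1651  0.3323] ztool [ 0.0528 -0.029  -0.9982] xyaw 91.13036658779639 w 0.059045975499520995 F [ 0.7625 -0.2587 -4.3386]
units [ 1.02  1.07 -0.08] turn -0.06
```

View pics/s6.png

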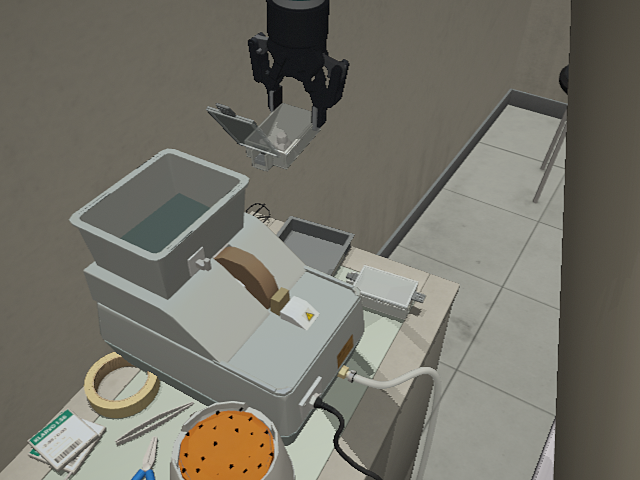

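Emit:
drive_tool(rows=[[0,0,-0.2,0],[0.1,0.2,-0.4,0],[0.3,0.4,-0.4,0],[0.6,0.7,-0.4,0],[0.8,0.9,-0.4,0],[1,1.05,-0.4,0],[1,1.05,-0.4,0],[1,1.05,-0.4,0]])

```text
clock: 18.45
position: [0.6253, -0.1397, 0.3442]
ee_rot: [0.029, 0.702, 0.712, 0.007]
contact_force: [0.1, -0.5, -4.0]
width: 0.0589
gripper_force: 120.0
```

```bash
python3 - <<'E'
from h import *
s,M=st()
c=eyes.camera_info('wrist'); im,d=eyes.get_image('wrist'); np.savez('pics/w7.npz',im=im,d=d,p=s['position'],M=M,**c)
W=cloud(d,c)*1000
hsv=0
for v in range(92,300,26): print(v,[W[v,u].round(0).astype(int).tolist() for u in (215,240,312,364,390)])
print('units for arc: tool axes x,y,z rows'); print(M.T)
E
```

```text
18.45 q [-0.3217  0.3146  1.2304 -0.0122  1.538  -0.3365] p [ 0.6253 -0.1397  0.3442] ztool [ 0.0516 -0.0301 -0.9982] xyaw 90.80458688129616 w 0.05891752943247073 F [ 0.0973 -0.5136 -4.0041]
92 [[560, -42, 162], [581, -43, 177], [625, -58, 334], [643, -57, 332], [651, -57, 333]]
118 [[593, -67, 332], [598, -66, 308], [626, -65, 308], [647, -65, 309], [651, -66, 334]]
144 [[592, -75, 334], [598, -75, 313], [626, -75, 315], [647, -75, 313], [652, -74, 335]]
170 [[592, -84, 335], [597, -86, 310], [626, -85, 313], [648, -85, 310], [653, -83, 335]]
196 [[591, -93, 334], [597, -96, 311], [626, -94, 327], [649, -96, 311], [653, -92, 336]]
222 [[521, -181, 1], [596, -107, 312], [626, -103, 328], [649, -107, 312], [653, -101, 338]]
248 [[518, -217, -2], [597, -117, 316], [627, -117, 317], [649, -117, 318], [654, -111, 338]]
274 [[517, -252, 2], [597, -126, 323], [627, -126, 324], [648, -126, 324], [654, -120, 339]]
units for arc: tool axes x,y,z rows
[[-0.014   0.9994 -0.0309]
 [ 0.9986  0.0156  0.0512]
 [ 0.0516 -0.0301 -0.9982]]
```

Emit:
drive_tool(rows=[[0.15,0,0.1,0],[0.2,0,0.4,0],[0.15,0,0.6,0],[0.1,0,0.8,0],[0.04,0,0.96,0],[0,0,1.25,0],[-0.03,0,1.53,0],[-0.03,0,1.53,0]], newtons=60)

```text
clock: 19.17
position: [0.6283, -0.1426, 0.3083]
ee_rot: [0.031, 0.702, 0.711, 0.009]
contact_force: [-0.9, -1.2, 9.3]
width: 0.059
gripper_force: 119.3
```

```bash
cat > tilt.py <<'E'
from h import *
s,M=st()
c=eyes.camera_info('wrist'); im,d=eyes.get_image('wrist'); cv2.imwrite('pics/wl.png',im[:,:,::-1])
W=cloud(d,c)*1000; T=(W-s['position']*1000)@M
# side walls' rims: in tool frame |y| 27..33, x>0 ; take top (min tool z) per x bin
for sg in (-1,1):
    L=[]
    for x in range(14,84,5):
        m=(d>0)&(abs(T[...,0]-x)<2.5)&(abs(sg*T[...,1]-29.5)<3)&(abs(T[...,2])<75)
        if m.sum()>3: L.append((x,np.percentile(T[...,2][m],10)))
    L=np.array(L); 
    if len(L)>3: k=np.polyfit(L[:,0],L[:,1],1); print('rel tilt deg',np.degrees(np.arctan(-k[0])),L.round(0).tolist())
m=(d>0)&(abs(T[...,1])<24)&(T[...,0]>-5)&(T[...,0]<90)&(T[...,2]>-60)&(T[...,2]<50)
print('front-up axis of tool: world tilt of tool x',np.degrees(np.arcsin(M[2,0])))
E
python3 tilt.py
```

```text
19.17 q [-0.3254  0.3263  1.2988 -0.0106  1.4526 -0.3376] p [ 0.6283 -0.1426  0.3083] ztool [ 0.0572 -0.0304 -0.9979] xyaw 90.69660857706911 w 0.05898710709707274 F [-0.9108 -1.1719  9.2669]
rel tilt deg -28.522644397329085 [[14.0, -59.0], [19.0, -61.0], [24.0, 1.0], [29.0, -0.0], [34.0, -1.0], [39.0, -1.0], [44.0, -1.0], [49.0, -2.0], [54.0, -3.0], [59.0, -3.0], [64.0, -4.0], [69.0, -4.0], [74.0, -5.0], [79.0, -5.0]]
rel tilt deg -28.920937424036428 [[14.0, -59.0], [19.0, -60.0], [24.0, 2.0], [29.0, 2.0], [34.0, 2.0], [39.0, 1.0], [44.0, 0.0], [49.0, -0.0], [54.0, -1.0], [59.0, -1.0], [64.0, -2.0], [69.0, -2.0], [74.0, -3.0], [79.0, -3.0]]
front-up axis of tool: world tilt of tool x -1.7867403288182173
```

Emit:
drive_tool(rows=[[0,0,0,0],[0,0,0.2,0],[0,0,0.4,0],[0,0,0.6,0],[0,0,0.8,0],[0.05,0,1,0],[0.05,0,1,0],[0.05,0,1,0]], newtons=40, grip=58)

```text
clock: 19.88
position: [0.6303, -0.1452, 0.2851]
ee_rot: [0.034, 0.702, 0.711, 0.008]
contact_force: [-0.8, -7.1, 8.7]
width: 0.0591
gripper_force: 115.8
```

```bash
sed -i 's/range(14,84,5)/range(26,84,5)/' tilt.py; python3 tilt.py
```

```text
19.88 q [-0.3253  0.3363  1.3402 -0.0165  1.3964 -0.3356] p [ 0.6303 -0.1452  0.2851] ztool [ 0.0599 -0.0373 -0.9975] xyaw 90.65713458944792 w 0.059067339854419934 F [-0.7742 -7.0568  8.7244]
rel tilt deg 21.097307977173426 [[26.0, -8.0], [31.0, -10.0], [36.0, -12.0], [41.0, -14.0], [46.0, -16.0], [51.0, -18.0], [56.0, -20.0], [61.0, -22.0], [66.0, -24.0], [71.0, -26.0], [76.0, -28.0], [81.0, -27.0]]
rel tilt deg 21.544711625151102 [[26.0, -5.0], [31.0, -7.0], [36.0, -9.0], [41.0, -11.0], [46.0, -13.0], [51.0, -15.0], [56.0, -17.0], [61.0, -19.0], [66.0, -21.0], [71.0, -23.0], [76.0, -26.0], [81.0, -26.0]]
front-up axis of tool: world tilt of tool x -2.18168169659485
```

Emit:
drive_tool(rows=[[0,0,0.1,0],[0.05,0,0.3,0],[0.1,0,0.45,0],[0.1,0,0.55,0],[0.1,0,0.6,0],[0.1,0,0.6,0],[0.1,0,0.6,0],[0.1,0,0.6,0]])

```text
clock: 20.6
position: [0.6309, -0.1449, 0.2699]
ee_rot: [0.035, 0.702, 0.711, 0.007]
contact_force: [-2.2, -10.4, 6.9]
width: 0.0595
gripper_force: 114.0
```

```bash
python3 tilt.py; python3 -c "
from h import *
to([.632,-.165,.29],None); to([.632,-.165,.215],None)" | grep units
```

```text
20.6 q [-0.3228  0.3434  1.3665 -0.0198  1.3628 -0.3317] p [ 0.6309 -0.1449  0.2699] ztool [ 0.0592 -0.0402 -0.9974] xyaw 90.63645393881065 w 0.05953538869821694 F [ -2.2013 -10.4009   6.9432]
rel tilt deg 32.33440153927829 [[26.0, -13.0], [31.0, -16.0], [36.0, -20.0], [41.0, -23.0], [46.0, -26.0], [51.0, -29.0], [56.0, -32.0], [61.0, -36.0], [66.0, -39.0], [71.0, -42.0], [76.0, -64.0], [81.0, -32.0]]
rel tilt deg 33.58571609639428 [[26.0, -11.0], [31.0, -14.0], [36.0, -17.0], [41.0, -20.0], [46.0, -23.0], [51.0, -27.0], [56.0, -30.0], [61.0, -33.0], [66.0, -36.0], [71.0, -40.0], [76.0, -65.0], [81.0, -31.0]]
front-up axis of tool: world tilt of tool x -2.3454692076040655
units [-0.84  0.08 -0.77] turn 0
units [-0.72 -0.1   2.23] turn 0
```

Emit:
drive_tool(rows=[[-0.3,0,-0.3,0],[-1,0,-0.2,0],[-1.3,0,0.5,0],[-1.3,0,1.3,0],[-1.2,0,2.1,0],[-1.1,-0.1,2.6,0],[-1,-0.1,2.7,0],[-0.8,-0.1,2.7,0]], newtons=90)

```text
clock: 21.32
position: [0.63, -0.1618, 0.1977]
ee_rot: [0.028, 0.702, 0.712, 0.007]
contact_force: [0.5, -0.5, -3.6]
width: 0.0589
gripper_force: 111.5
```

```bash
python3 tilt.py; python3 -c "
from h import *
to([.632,-.159,.165],None)" | grep units
```

```text
21.32 q [-0.3528  0.394   1.4678 -0.0111  1.2233 -0.3627] p [ 0.63   -0.1618  0.1977] ztool [ 0.0495 -0.0294 -0.9983] xyaw 90.72342197919318 w 0.05887188242540578 F [ 0.4526 -0.5385 -3.6068]
rel tilt deg 34.904441872975596 [[26.0, -10.0], [31.0, -13.0], [36.0, -15.0], [41.0, -18.0], [46.0, -21.0], [51.0, -23.0], [56.0, -26.0], [61.0, -28.0], [66.0, -31.0], [71.0, -34.0], [76.0, -36.0], [81.0, -62.0]]
rel tilt deg 33.509638511769786 [[26.0, -8.0], [31.0, -11.0], [36.0, -13.0], [41.0, -16.0], [46.0, -18.0], [51.0, -21.0], [56.0, -23.0], [61.0, -26.0], [66.0, -29.0], [71.0, -31.0], [76.0, -34.0], [81.0, -55.0]]
front-up axis of tool: world tilt of tool x -1.7199081423649663
units [ 0.1  -0.02  1.36] turn 0
```

Emit:
drive_tool(rows=[[0.2,0,0,0],[0.25,0,0.15,0],[0.25,0,0.3,0],[0.25,0,0.5,0],[0.28,0,0.65,0],[0.3,0,0.8,0],[0.32,0,0.9,0],[0.32,0,0.9,0]], newtons=60)

```text
clock: 22.03
position: [0.6341, -0.1554, 0.1802]
ee_rot: [0.033, 0.702, 0.711, 0.009]
contact_force: [-0.9, -2.1, 9.0]
width: 0.0593
gripper_force: 110.5
```

```bash
python3 tilt.py; python3 - <<'E'
from h import *
c=eyes.camera_info('scene'); im,d=eyes.get_image('scene'); cv2.imwrite('pics/s9.png',cv2.resize(im[120:320,180:440,::-1],(780,600)))
E
```

```text
22.03 q [-0.3411  0.4044  1.4969 -0.0118  1.1728 -0.3505] p [ 0.6341 -0.1554  0.1802] ztool [ 0.0599 -0.0328 -0.9977] xyaw 90.72033565373955 w 0.05929256609431834 F [-0.9    -2.0695  9.0392]
rel tilt deg 35.455689026003554 [[26.0, -19.0], [31.0, -23.0], [36.0, -27.0], [41.0, -31.0], [46.0, -36.0], [51.0, -40.0], [56.0, -44.0], [61.0, -49.0], [66.0, -52.0], [71.0, -67.0], [76.0, -67.0], [81.0, -36.0]]
rel tilt deg 37.140460440711884 [[26.0, -15.0], [31.0, -20.0], [36.0, -24.0], [41.0, -28.0], [46.0, -32.0], [51.0, -37.0], [56.0, -41.0], [61.0, -45.0], [66.0, -50.0], [71.0, -66.0], [76.0, -67.0], [81.0, -34.0]]
front-up axis of tool: world tilt of tool x -1.9287269620927074
```

View pics/s9.png

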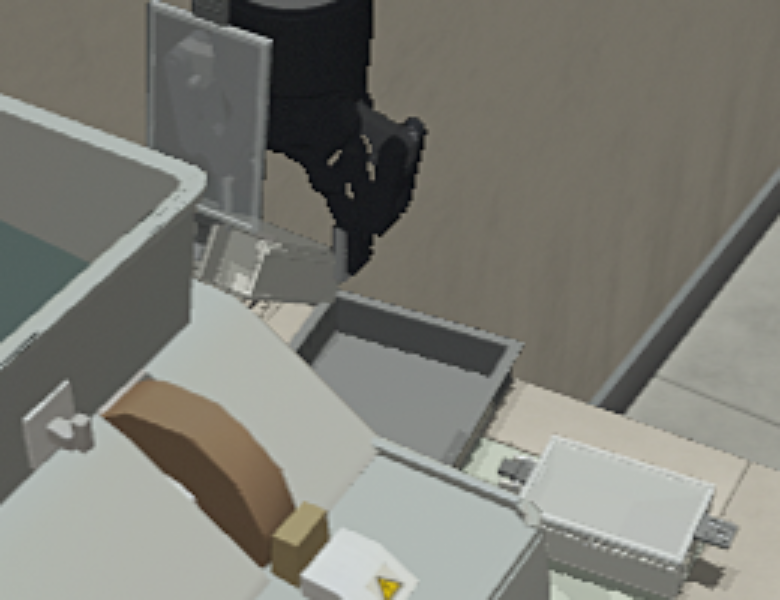

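The scene shows the box tipped about 38° over the tray's near side at (270,260). The lid is still back and clear of the gripper at (210,110), and the tray is still empty.

Emit:
drive_tool(rows=[[0,0,0.05,0],[0.05,0,0.15,0],[0.1,0,0.25,0],[0.1,0,0.35,0],[0.15,0,0.4,0],[0.15,0,0.4,0],[0.15,0,0.4,0],[0.15,0,0.4,0]])

```text
clock: 22.8
position: [0.6348, -0.1543, 0.1735]
ee_rot: [0.035, 0.702, 0.712, 0.009]
contact_force: [-5.2, -7.4, 19.4]
width: 0.0589
gripper_force: 111.0
```

```bash
cat > chk.py <<'E'
from h import *
ct=np.array([.622,-.213]); e=np.array([np.cos(.145),np.sin(.145)]); n=np.array([-e[1],e[0]])
for cam in ('scene','top'):
    c=eyes.camera_info(cam); im,d=eyes.get_image(cam); W=cloud(d,c)
    r=W[...,:2]-ct; a=r@e; b=r@n
    m=(d>0)&(abs(a)<.053)&(abs(b)<.058)&(W[...,2]>.009)&(W[...,2]<.024)&(im.min(-1)>90)
    k,lab,stt,cen=cv2.connectedComponentsWithStats(m.astype(np.uint8))
    print(cam,'tray seen',((d>0)&(abs(a)<.053)&(abs(b)<.058)&(abs(W[...,2])<.03)).sum(),'blobs',[(stt[i,4],W[lab==i].mean(0).round(3).tolist()) for i in range(1,k) if stt[i,4]>8])
E
python3 tilt.py; python3 chk.py
```

```text
22.8 q [-0.3372  0.4084  1.5085 -0.0159  1.1536 -0.3456] p [ 0.6348 -0.1543  0.1735] ztool [ 0.0623 -0.0373 -0.9974] xyaw 90.75280293621718 w 0.058941829904293724 F [-5.2441 -7.4469 19.36  ]
rel tilt deg 21.574255803125833 [[26.0, -23.0], [31.0, -28.0], [71.0, -48.0], [76.0, -46.0], [81.0, -41.0]]
rel tilt deg 32.03061055913249 [[26.0, -20.0], [31.0, -24.0], [66.0, -69.0], [71.0, -68.0], [76.0, -45.0], [81.0, -40.0]]
front-up axis of tool: world tilt of tool x -2.18767280579338
scene tray seen 1298 blobs []
top tray seen 3635 blobs []
```

```bash
python3 - <<'E'
from h import *
s,M=st()
c=eyes.camera_info('wrist'); im,d=eyes.get_image('wrist'); cv2.imwrite('pics/w10.png',im[:,:,::-1])
T=(cloud(d,c)-s['position'])@M*1000
for y in (-18,-9,0,9,18):
    r=[]
    for x in range(-16,84,4):
        m=(d>0)&(abs(T[...,0]-x)<2)&(abs(T[...,1]-y)<2)&(T[...,2]>-100)&(T[...,2]<150)
        r.append(int(np.median(T[...,2][m])) if m.sum()>1 else None)
    print(y,r)
E
```

```text
22.95 q [-0.3372  0.4083  1.5085 -0.0159  1.1536 -0.3456] p [ 0.6348 -0.1543  0.1735] ztool [ 0.0624 -0.0373 -0.9974] xyaw 90.75149776441772 w 0.05934633041913392 F [-4.5136 -7.2776 19.4338]
-18 [None, None, None, 9, 8, 7, 6, 5, -63, -76, None, None, None, None, None, None, None, None, None, None, None, None, -46, -43, -40]
-9 [None, None, None, 10, 9, 8, -53, -63, 4, -77, -14, -15, None, None, None, None, None, None, None, None, None, -67, -65, -63, -60]
0 [None, None, None, 10, 9, 8, -55, -64, 5, None, -14, -15, None, None, None, None, None, None, None, None, None, None, -51, -54, -58]
9 [None, None, None, 10, 9, 8, -53, -63, 5, -76, None, None, None, None, None, None, None, None, None, None, None, -68, -61, -58, -58]
18 [None, None, None, 10, 10, 9, 8, 7, -63, -76, None, None, None, None, None, None, None, None, None, None, None, -68, -46, -43, -39]
```

View pics/w10.png

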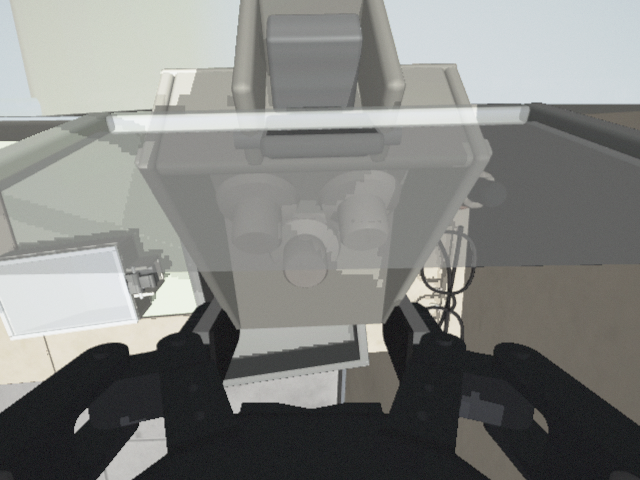

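The wrist view, seen through the clear lid, shows the blocks still in the box at (255,205), (360,205) and (305,250). The ramp isn't steep enough yet, so I'll press a little further and then shake the box low over the tray.

Emit:
drive_tool(rows=[[0,0,0.1,0],[0.05,0,0.2,0],[0.1,0,0.25,0],[0.1,0,0.25,0],[0.1,0,0.25,0],[0.1,0,0.25,0],[0.1,0,0.25,0],[0.1,0,0.25,0]], newtons=120, grip=55)

```text
clock: 23.67
position: [0.6355, -0.1545, 0.1731]
ee_rot: [0.039, 0.701, 0.712, 0.008]
contact_force: [-13.9, -13.0, 42.0]
width: 0.0591
gripper_force: 123.0
```

```bash
cat > tilt2.py <<'E'
from h import *
s,M=st()
c=eyes.camera_info('wrist'); im,d=eyes.get_image('wrist')
T=(cloud(d,c)-s['position'])@M*1000
# ramp slope in tool frame, centre strip near the lip (tool x -6..6)
m=(d>0)&(abs(T[...,1])<20)&(T[...,0]>-8)&(T[...,0]<7)&(T[...,2]>-20)&(T[...,2]<40)
k=np.polyfit(T[...,0][m],T[...,2][m],1); rel=30-np.degrees(np.arctan(k[0]))
sl=[]
for sg in (-1,1):
    L=[(x,np.percentile(T[...,2][q],10)) for x in range(22,40,2) if (q:=(d>0)&(abs(T[...,0]-x)<1.5)&(abs(sg*T[...,1]-29.5)<3)&(abs(T[...,2])<40)).sum()>3]
    L=np.array(L); sl.append(np.degrees(np.arctan(-np.polyfit(L[:,0],L[:,1],1)[0])) if len(L)>3 else None)
print('ramp-based rel?',k,rel-0,'rim-based rel',sl,'tool x pitch',np.degrees(np.arcsin(M[2,0])))
E
python3 tilt2.py; python3 chk.py
```

```text
23.67 q [-0.3354  0.407   1.5121 -0.0197  1.1452 -0.3431] p [ 0.6355 -0.1545  0.1731] ztool [ 0.067  -0.0423 -0.9969] xyaw 90.78257405946546 w 0.05908957370260983 F [-13.9183 -12.9522  42.0217]
ramp-based rel? [-0.2759  9.5173] 45.42629416123897 rim-based rel [np.float64(44.79793398403124), np.float64(45.73210315001553)] tool x pitch -2.483703631149872
scene tray seen 1306 blobs []
top tray seen 3650 blobs []
```

Emit:
drive_tool(rows=[[-0.2,0,-0.3,0],[-0.7,0,-0.3,0],[-1.3,0,0.2,0],[-1.6,0,1,0],[-1.6,0,1.9,0],[-1.6,0,2.7,0],[-1.6,0,3.1,0],[-1.6,0,3.1,0]])

```text
clock: 24.48
position: [0.6343, -0.1904, 0.0787]
ee_rot: [0.025, 0.702, 0.712, 0.006]
contact_force: [-0.3, 0.2, -4.1]
width: 0.059
gripper_force: 129.8
```

```bash
python3 tilt2.py; python3 chk.py
```

```text
24.48 q [-0.3924  0.5124  1.588  -0.0096  0.9907 -0.4011] p [ 0.6343 -0.1904  0.0787] ztool [ 0.0436 -0.0268 -0.9987] xyaw 90.75668920597899 w 0.05896086647296073 F [-0.2927  0.1786 -4.15  ]
ramp-based rel? [-0.1653  9.3765] 39.385623379735314 rim-based rel [np.float64(39.05944630615353), np.float64(39.61084275071045)] tool x pitch -1.5679149534337096
scene tray seen 907 blobs []
top tray seen 1447 blobs []
```

Emit:
drive_tool(rows=[[-0.3,0,0,0],[-0.9,0,0,0],[-1.6,0,0,0],[-2.1,0,0,0],[-2.4,0,0,0],[-0.75,0,0,0],[0.8,0,0,0],[0.8,0,0,0]])

```text
clock: 25.3
position: [0.6352, -0.1645, 0.0831]
ee_rot: [0.026, 0.701, 0.712, 0.009]
contact_force: [-1.5, -0.3, -5.4]
width: 0.0585
gripper_force: 130.1
```

```bash
python3 tilt2.py; python3 chk.py
```

```text
25.3 q [-0.3569  0.4986  1.6015 -0.0054  0.9875 -0.3694] p [ 0.6352 -0.1645  0.0831] ztool [ 0.0491 -0.0231 -0.9985] xyaw 90.84699841167557 w 0.058528972699489396 F [-1.4862 -0.2761 -5.4134]
ramp-based rel? [0.4678 1.0387] 4.931254290035945 rim-based rel [np.float64(39.170919121100894), np.float64(39.32523320907324)] tool x pitch -1.3677875870425733
scene tray seen 924 blobs [(np.int32(26), [0.629, -0.211, 0.012])]
top tray seen 2613 blobs [(np.int32(78), [0.635, -0.21, 0.017])]
```

Emit:
drive_tool(rows=[[-0.3,0,0,0],[-1,0,0,0],[-1.8,0,0,0],[-2.6,0,0,0],[-3,0,0,0],[-1.4,0,0,0],[0,0,0,0],[0,0,0,0]])

```text
clock: 26.12
position: [0.6352, -0.1658, 0.0827]
ee_rot: [0.026, 0.702, 0.712, 0.009]
contact_force: [-1.2, 0.5, -5.0]
width: 0.0584
gripper_force: 130.2
```

```bash
python3 tilt2.py; python3 chk.py
```

```text
26.12 q [-0.3585  0.4994  1.601  -0.0061  0.9872 -0.3695] p [ 0.6352 -0.1658  0.0827] ztool [ 0.0488 -0.0237 -0.9985] xyaw 90.77973866069529 w 0.058351865292812784 F [-1.1735  0.5232 -5.0335]
ramp-based rel? [-0.1653  9.3835] 39.38561792505309 rim-based rel [np.float64(39.409214667235815), np.float64(39.319883513084115)] tool x pitch -1.3981290931497161
scene tray seen 977 blobs [(np.int32(47), [0.626, -0.247, 0.015]), (np.int32(14), [0.629, -0.207, 0.013])]
top tray seen 2564 blobs [(np.int32(71), [0.635, -0.209, 0.017]), (np.int32(76), [0.629, -0.25, 0.017])]
```

Two of the three blocks are in the tray. I'll repeat the shake.

Emit:
drive_tool(rows=[[-0.3,0,0,0],[-1,0,0,0],[-1.8,0,0,0],[-2.6,0,0,0],[-3,0,0,0],[-1.4,0,0,0],[0,0,0,0],[0,0,0,0]])

```text
clock: 26.93
position: [0.6352, -0.1657, 0.0827]
ee_rot: [0.026, 0.702, 0.712, 0.009]
contact_force: [-1.2, 0.3, -3.7]
width: 0.0585
gripper_force: 130.2
```

```bash
python3 tilt2.py; python3 chk.py
```

```text
26.93 q [-0.3585  0.4995  1.601  -0.0061  0.9871 -0.3694] p [ 0.6352 -0.1657  0.0827] ztool [ 0.0487 -0.0237 -0.9985] xyaw 90.77934283039951 w 0.0584744136673645 F [-1.2241  0.3334 -3.7408]
ramp-based rel? [-0.1673  9.3886] 39.49873845976952 rim-based rel [np.float64(39.493620588460445), np.float64(39.23796430435119)] tool x pitch -1.3980210717501893
scene tray seen 989 blobs [(np.int32(49), [0.625, -0.247, 0.015]), (np.int32(12), [0.63, -0.207, 0.013])]
top tray seen 2571 blobs [(np.int32(57), [0.636, -0.209, 0.019]), (np.int32(76), [0.629, -0.25, 0.017])]
```

Emit:
drive_tool(rows=[[-0.4,0,0,0],[-1.3,0,0,0],[-2.4,0,0,0],[-3.1,0,0,0],[-1.4,0,0,0],[0,0,0,0],[0,0,-1.6,0],[0,0,-3.2,0]])

```text
clock: 27.75
position: [0.6287, -0.1699, 0.1583]
ee_rot: [0.025, 0.701, 0.712, 0.003]
contact_force: [-0.6, 0.8, -12.9]
width: 0.0582
gripper_force: 153.3
```

```bash
python3 tilt2.py; python3 chk.py; python3 - <<'E'
from h import *
c=eyes.camera_info('wrist'); im,d=eyes.get_image('wrist'); cv2.imwrite('pics/w11.png',im[:,:,::-1])
a=cv2.imread('pics/w10.png'); b=cv2.imread('pics/w11.png')
for i,x in ((10,a),(11,b)):
    g=cv2.cvtColor(x,cv2.COLOR_BGR2GRAY)
    print(i); print(cv2.resize(g[165:325,160:470],(31,16),interpolation=cv2.INTER_AREA))
E
```

```text
27.75 q [-0.3627  0.4279  1.515  -0.0165  1.1506 -0.3722] p [ 0.6287 -0.1699  0.1583] ztool [ 0.0397 -0.0311 -0.9987] xyaw 90.86905219364483 w 0.058183950545636735 F [ -0.5988   0.7772 -12.8637]
ramp-based rel? [ 0.5704 14.8147] 0.2981787592243599 rim-based rel [np.float64(-0.058264973276976086), np.float64(0.09284882890442213)] tool x pitch -1.8187794204638987
scene tray seen 1312 blobs [(np.int32(63), [0.628, -0.247, 0.016]), (np.int32(60), [0.633, -0.207, 0.017])]
top tray seen 2898 blobs [(np.int32(72), [0.635, -0.209, 0.017]), (np.int32(81), [0.629, -0.25, 0.016])]
10
[[140 140 139 139 138 138 138 138 139 139 139 138 137 137 137 136 136 136
  138 141 142 146 142 135 135 130 130 130 129 131 132]
 [128 128 128 128 128 135 140 146 148 148 148 145 140 136 136 136 137 143
  146 148 154 159 158 146 135 128 128 128 128 128 137]
 [132 128 128 128 128 133 143 144 143 144 144 143 142 138 137 136 140 143
  144 150 157 157 156 146 130 128 128 128 128 131 143]
 [135 129 128 128 128 132 140 142 144 146 144 142 141 138 141 139 139 143
  147 153 156 154 151 139 128 128 128 128 129 140 141]
 [14
[... 2912 characters left out ...]
  138 138 142 118 111 192 202 216 204 128 146  96 202]
 [223 216 210 150  55 143 157 113 123 139 139 139 139 139 139 139 139 138
  138 138 138 122 115 184 188 215 199 170 122  88 146]
 [231 231 231 169  75 117 129 116 125 139 139 139 139 139 139 139 139 139
  139 139 138 126 108 138 178 198 189 169 147  93 163]
 [204 202 194 176  98  73  74  92 127 139 139 139 139 139 139 139 139 139
  139 139 139 130  85  58 101 150 148 196 140  89 144]
 [214 214 213 142  45  83  40  79 128 139 139 139 139 139 139 139 139 139
  139 139 139 134  81  29  79  56 100 180 120 142 152]
 [214 213 189  42  75  67  25  75 130 140 140 140 140 140 140 140 140 140
  139 139 139 137  77  24  52  81  39 103 150 160 160]]
```

```bash
python3 - <<'E'
from h import *
s,M=st()
c=eyes.camera_info('wrist'); im,d=eyes.get_image('wrist')
W=cloud(d,c); T=(W-s['position'])@M*1000
for y in (-22,-15,-8,0,8,15,22):
    r=[]
    for x in range(-12,100,5):
        m=(d>0)&(abs(T[...,0]-x)<2.5)&(abs(T[...,1]-y)<3)&(T[...,2]>-100)&(T[...,2]<150)
        r.append(int(np.median(T[...,2][m])) if m.sum()>1 else None)
    print(y,r)
# anything else small on bench / tray: white blobs seen by top & scene
for cam in ('top','scene'):
    c=eyes.camera_info(cam); im,d=eyes.get_image(cam); W=cloud(d,c)
    m=(d>0)&(W[...,2]>.008)&(W[...,2]<.024)&(W[...,0]>.34)&(W[...,0]<.76)&(W[...,1]>-.3)&(W[...,1]<-.095)
    k,lab,stt,cen=cv2.connectedComponentsWithStats(m.astype(np.uint8))
    print(cam,[(int(stt[i,4]),W[lab==i].mean(0).round(3).tolist(),int(im[lab==i].mean())) for i in range(1,k) if stt[i,4]>15])
E
```

```text
27.95 q [-0.3634  0.4227  1.5081 -0.0121  1.1459 -0.3716] p [ 0.634  -0.1709  0.1644] ztool [ 0.0567 -0.0333 -0.9978] xyaw 90.67494750065639 w 0.057655980246252285 F [ 1.4517 -5.6501 -3.6003]
-22 [7, 10, 13, 16, 19, 22, -63, 29, 30, 30, 30, 30, 30, 31, 31, 31, 31, 22, 6, -49, 65, None, None]
-15 [7, 10, 14, 17, -52, 21, -73, 29, 30, 30, 30, 31, 31, 31, 31, 31, 31, 22, 7, -49, None, None, None]
-8 [8, 11, 14, 17, -59, -63, -76, 29, 30, 31, 31, 31, 31, 31, 31, 31, 31, 23, 7, -46, None, None, None]
0 [8, 11, 14, 17, -62, -64, 27, 30, 31, 31, 31, 31, 31, 31, 31, 32, 32, 23, 8, -46, None, None, None]
8 [8, 11, 14, 18, -59, -63, -76, 30, 31, 31, 31, 31, 32, 32, 32, 32, 32, 27, 7, -46, None, None, None]
15 [8, 12, 15, 18, -52, 23, -73, 30, 31, 31, 32, 32, 32, 32, 32, 32, 32, 27, 8, -49, 66, None, None]
22 [9, 12, 15, 18, 21, 23, -63, 30, 32, 32, 32, 32, 32, 32, 32, 32, 33, 27, 8, -49, 70, None, None]
top [(34, [0.745, -0.268, 0.019], 63), (161, [0.657, -0.258, 0.016], 46), (88, [0.635, -0.209, 0.016], 171), (101, [0.629, -0.25, 0.015], 168), (47, [0.345, -0.1, 0.011], 144)]
scene [(325, [0.626, -0.275, 0.016], 65), (74, [0.628, -0.247, 0.015], 182), (59, [0.563, -0.234, 0.012], 77), (70, [0.632, -0.208, 0.016], 188), (321, [0.441, -0.175, 0.016], 115), (23, [0.344, -0.099, 0.011], 195)]
```

```bash
python3 - <<'E'
from h import *
s,M=st()
c=eyes.camera_info('wrist'); im,d=eyes.get_image('wrist')
T=(cloud(d,c)-s['position'])@M*1000
m=(d>0)&(T[...,0]>70)&(T[...,0]<200)&(abs(T[...,1])<36)&(T[...,2]>-140)&(T[...,2]<20)
for x in range(70,200,6):
    q=m&(abs(T[...,0]-x)<3)
    if q.sum()>5: print(x,q.sum(),np.percentile(T[...,2][q],[5,50,95]).round(0),np.percentile(T[...,1][q],[2,98]).round(0))
for cam in ('scene','top'):
    c=eyes.camera_info(cam); im,d=eyes.get_image(cam); W=cloud(d,c); T=(W-s['position'])@M*1000
    m=(d>0)&(T[...,0]>70)&(T[...,0]<200)&(abs(T[...,1])<36)&(T[...,2]>-140)&(T[...,2]<20)
    for x in range(70,200,10):
        q=m&(abs(T[...,0]-x)<5)
        if q.sum()>5: print(cam,x,q.sum(),np.percentile(T[...,2][q],[5,50,95]).round(0))
E
```

```text
28.1 q [-0.3636  0.4251  1.5109 -0.0131  1.1458 -0.3715] p [ 0.6325 -0.1708  0.1618] ztool [ 0.0516 -0.0324 -0.9981] xyaw 90.68876324384352 w 0.05809293738280996 F [ 1.027  -6.014  -3.6529]
70 334 [ 6.  9. 18.] [-32.  31.]
76 2560 [ 6.  8. 18.] [-30.  30.]
82 20986 [-64. -49.   4.] [-27.  31.]
scene 80 404 [-112.  -77.  -36.]
scene 90 622 [-101.  -55.  -31.]
scene 100 162 [-40. -36. -27.]
scene 110 283 [-125. -120.  -29.]
scene 120 776 [-124. -103.  -33.]
scene 130 341 [-125.  -68.  -31.]
scene 140 347 [-126.  -66.  -32.]
scene 150 322 [-126.  -71.  -33.]
scene 160 290 [-127.  -83.  -38.]
scene 170 332 [-127.  -74.  -41.]
scene 180 330 [-127.  -73.  -39.]
scene 190 432 [-127.  -63.  -32.]
top 70 28 [ 6. 10. 19.]
top 80 756 [-112.  -49.   13.]
top 90 142 [-95. -34.  11.]
top 100 307 [-41. -38. -29.]
top 110 644 [-125.  -40.  -31.]
top 120 553 [-126.  -40.  -30.]
top 130 264 [-127.  -40.  -30.]
top 140 436 [-126.  -64.  -31.]
top 150 242 [-77. -40. -30.]
top 160 193 [-72. -39. -21.]
top 170 126 [-50. -46. -39.]
top 180 101 [-128.  -47.  -41.]
top 190 163 [-129.  -68.  -65.]
```

Emit:
drive_tool(rows=[[-1.6,0,0,0],[-3.2,0,0,0],[-4.4,0,0,0],[-5.3,0,0,0],[-5.9,0,0,0],[-6.2,0,0,0],[-6.3,0,0,0],[-6.3,0,0,0]])

```text
clock: 28.92
position: [0.6345, -0.325, 0.1671]
ee_rot: [0.028, 0.702, 0.712, 0.008]
contact_force: [0.6, 0.2, -3.5]
width: 0.0577
gripper_force: 153.1
```

```bash
cat > lid.py <<'E'
from h import *
s,M=st()
for cam in ('scene','top','wrist'):
    c=eyes.camera_info(cam); im,d=eyes.get_image(cam); T=(cloud(d,c)-s['position'])@M*1000
    m=(d>0)&(T[...,0]>20)&(T[...,0]<190)&(abs(T[...,1])<31)&(T[...,2]>-130)&(T[...,2]<12)
    print(cam,[(x,int(q.sum()),np.percentile(T[...,2][q],[5,50,95]).round(0).tolist()) for x in range(20,190,10) if (q:=m&(abs(T[...,0]-x)<5)).sum()>8])
E
python3 lid.py; python3 chk.py
```

```text
28.92 q [-0.573   0.5034  1.3602  0.0047  1.2201 -0.5881] p [ 0.6345 -0.325   0.1671] ztool [ 0.051  -0.0277 -0.9983] xyaw 90.73780736114621 w 0.05767715588879612 F [ 0.6262  0.2229 -3.4699]
scene [(20, 113, [-126.0, -81.0, -28.0]), (30, 209, [-129.0, -118.0, -105.0]), (40, 219, [-129.0, -118.0, -95.0]), (60, 9, [6.0, 8.0, 10.0]), (70, 10, [7.0, 9.0, 11.0]), (80, 17, [-2.0, 10.0, 12.0]), (90, 1781, [-98.0, -48.0, 0.0]), (100, 41, [-112.0, -94.0, -83.0])]
top [(20, 34, [-128.0, -114.0, 8.0]), (30, 92, [-127.0, -114.0, 10.0]), (40, 89, [-128.0, -115.0, 9.0]), (50, 33, [4.0, 7.0, 11.0]), (60, 23, [4.0, 7.0, 10.0]), (70, 19, [5.0, 7.0, 9.0]), (80, 27, [5.0, 7.0, 10.0]), (90, 27, [-94.0, -93.0, -5.0])]
wrist [(20, 4139, [-81.0, -78.0, 5.0]), (30, 593, [4.0, 7.0, 11.0]), (40, 616, [4.0, 7.0, 11.0]), (50, 637, [4.0, 7.0, 11.0]), (60, 668, [5.0, 7.0, 11.0]), (70, 689, [5.0, 7.0, 11.0]), (80, 4375, [-8.0, 6.0, 9.0]), (90, 23500, [-58.0, -45.0, -14.0])]
scene tray seen 1312 blobs [(np.int32(62), [0.627, -0.247, 0.017]), (np.int32(60), [0.633, -0.207, 0.017])]
top tray seen 649 blobs [(np.int32(82), [0.653, -0.159, 0.017]), (np.int32(13), [0.63, -0.25, 0.019])]
```

Emit:
drive_tool(rows=[[0.2,0,0,0],[0.7,0,0,0],[1.5,0,0,0],[-0.1,0,0,0],[-1.7,0,0,0],[-2.8,0,0,0],[-3.4,0,0,0],[-3.6,0,0,0]])

```text
clock: 29.83
position: [0.6359, -0.4176, 0.1708]
ee_rot: [0.03, 0.702, 0.711, 0.008]
contact_force: [-0.8, -0.3, -3.9]
width: 0.0578
gripper_force: 153.0
```

```bash
python3 lid.py; python3 chk.py
```

```text
29.83 q [-0.6764  0.5706  1.2285  0.0092  1.2821 -0.6911] p [ 0.6359 -0.4176  0.1708] ztool [ 0.0526 -0.0309 -0.9981] xyaw 90.65774777706189 w 0.0577577831142395 F [-0.8396 -0.2516 -3.9293]
scene [(20, 107, [-125.0, -82.0, -10.0]), (30, 219, [-129.0, -118.0, -105.0]), (40, 188, [-129.0, -118.0, -107.0]), (80, 11, [7.0, 9.0, 11.0]), (90, 114, [-2.0, 3.0, 11.0]), (100, 143, [-19.0, -11.0, -1.0]), (110, 143, [-35.0, -28.0, -19.0]), (120, 140, [-51.0, -43.0, -35.0]), (130, 152, [-66.0, -59.0, -51.0]), (140, 147, [-81.0, -76.0, -68.0]), (150, 57, [-95.0, -90.0, -83.0])]
top [(20, 41, [-128.0, -117.0, -74.0]), (30, 73, [-130.0, -123.0, -111.0]), (50, 11, [6.0, 9.0, 11.0]), (60, 12, [8.0, 9.0, 11.0]), (70, 9, [8.0, 9.0, 10.0]), (80, 133, [5.0, 8.0, 11.0]), (90, 171, [-8.0, -2.0, 6.0]), (100, 212, [-23.0, -16.0, -9.0]), (110, 232, [-40.0, -32.0, -25.0]), (120, 248, [-57.0, -49.0, -41.0]), (130, 264, [-72.0, -65.0, -57.0]), (140, 262, [-86.0, -77.0, -73.0]), (150, 72, [-96.0, -93.0, -89.0])]
wrist [(20, 7396, [-80.0, -76.0, -70.0]), (30, 566, [5.0, 7.0, 11.0]), (40, 589, [5.0, 7.0, 11.0]), (50, 597, [5.0, 8.0, 11.0]), (60, 641, [5.0, 8.0, 11.0]), (70, 685, [5.0, 8.0, 11.0]), (80, 3039, [5.0, 7.0, 11.0]), (90, 7098, [-7.0, -2.0, 6.0]), (100, 10518, [-19.0, -14.0, -8.0])]
scene tray seen 1318 blobs [(np.int32(62), [0.628, -0.247, 0.016]), (np.int32(57), [0.633, -0.207, 0.017])]
top tray seen 3861 blobs [(np.int32(79), [0.653, -0.158, 0.018]), (np.int32(66), [0.635, -0.209, 0.018]), (np.int32(71), [0.629, -0.25, 0.018])]
```

The lid has snapped back to about 2.1 rad, and all three blocks are in the tray. Now I'll measure the lower box and the box in the hand.

```bash
python3 - <<'E'
from h import *
s,M=st()
c=eyes.camera_info('top'); im,d=eyes.get_image('top'); W=cloud(d,c)
Z=W[...,2]
m=(d>0)&(Z>.028)&(Z<.042)&(W[...,0]>.38)&(W[...,0]<.545)&(W[...,1]>-.26)&(W[...,1]<-.14)
k,lab,stt,cen=cv2.connectedComponentsWithStats(m.astype(np.uint8)); i=1+np.argmax(stt[1:,4]); m=lab==i
print('lower full',rect(W,m),np.median(Z[m]))
mo=cv2.morphologyEx(m.astype(np.uint8),cv2.MORPH_OPEN,np.ones((21,21),np.uint8))>0; print('lower plate',rect(W,mo))
m=(d>0)&(Z>.02)&(Z<.036)&(W[...,0]>.54)&(W[...,0]<.71)&(W[...,1]>-.30)&(W[...,1]<-.12); print('tray',rect(W,m))
c=eyes.camera_info('wrist'); im,d=eyes.get_image('wrist'); np.savez('pics/w12.npz',im=im,d=d,**c); T=(cloud(d,c)-s['position'])@M*1000
m=(d>0)&(T[...,2]>2)&(T[...,2]<13)&(abs(T[...,1])>15)&(abs(T[...,1])<34)&(T[...,0]>20)
print('back edge x',np.percentile(T[...,0][m&(abs(T[...,1])<26)],[2,50,90,98]))
for sg in (-1,1):
    for x in (25,50,75):
        q=m&(abs(T[...,0]-x)<4)&(np.sign(T[...,1])==sg)&(abs(T[...,1])>24); print(sg,x,np.percentile(T[...,1][q],[3,97]).round(1),np.median(T[...,2][q]).round(1))
f=(d>0)&(T[...,2]>24)&(T[...,2]<40)&(abs(T[...,1])<24)&(T[...,0]>30)&(T[...,0]<72)
A=np.c_[T[f][:,:2],np.ones(f.sum())]; k=np.linalg.lstsq(A,T[f][:,2],rcond=None)[0]; print('floor plane z=ax+by+c (tool)',k)
n=np.array([k[0],k[1],-1]); n/=np.linalg.norm(n); print('box up world',M@n)
print(M)
E
```

```text
30.08 q [-0.6727  0.5685  1.2321  0.0109  1.283  -0.6908] p [ 0.6361 -0.4134  0.1708] ztool [ 0.0518 -0.0279 -0.9983] xyaw 90.83564984694132 w 0.057666523924780236 F [-0.786  -0.6528 -4.1785]
lower full (array([ 462.5, -201.3]), array([133.2,  64.3]), 8.1, 2334) 0.03360383570037466
lower plate (array([0., 0.]), array([0., 0.]), 0.0, 0)
tray (array([ 622.5, -212.7]), array([131.3, 140.1]), 8.3, 1510)
back edge x [74.0167 75.6348 86.7565 87.5571]
-1 25 [-32. -28.] 5.6
-1 50 [-32.2 -28. ] 6.4
-1 75 [-32.2 -24.3] 6.7
1 25 [27.6 31.8] 7.8
1 50 [27.6 31.7] 8.5
1 75 [24.3 31.5] 8.8
floor plane z=ax+by+c (tool) [ 0.0267  0.0383 30.3394]
box up world [-0.014   0.0551  0.9984]
[[-0.0146  0.9986  0.0518]
 [ 0.9995  0.016  -0.0279]
 [-0.0287  0.0514 -0.9983]]
```

```bash
cat > place.py <<'E'
import sys
from h import *
s,M=st(); z=float(sys.argv[1])
bo=np.array([26.7,-1.3,36.7])/1000
yaw=np.degrees(np.arctan2(M[1,0],M[0,0])); t=-(8.0-yaw)/6
M2=M@Ro.from_euler('z',np.radians(6*t)).as_matrix()
p=np.array([.4625,-.202,z])-M2@bo
print('target TCP',p,'units',(M.T@(p-s['position'])/.025).round(2),'turn',round(t,2))
E
python3 place.py .13
```

```text
30.18 q [-0.6727  0.5684  1.2316  0.0103  1.2827 -0.691 ] p [ 0.6362 -0.4138  0.1711] ztool [ 0.0522 -0.0289 -0.9982] xyaw 90.85138857086056 w 0.05801911269682225 F [ 0.3179 -0.14   -4.436 ]
target TCP [ 0.4344 -0.206   0.1654] units [ 8.44 -7.94 -0.44] turn 13.81
```

Emit:
drive_tool(rows=[[0.2,-0.2,0,0.4],[0.6,-0.6,-0.1,1.1],[1.1,-1.1,-0.2,2],[1.7,-1.7,-0.3,3],[2.4,-2.3,-0.4,4],[3.1,-2.9,-0.4,5],[3.8,-3.5,-0.4,6],[4.4,-4.1,-0.4,7]])

```text
clock: 30.85
position: [0.5307, -0.3045, 0.1725]
ee_rot: [0.024, 0.911, 0.411, 0.018]
contact_force: [0.1, -0.4, -4.0]
width: 0.0582
gripper_force: 153.1
```

```bash
python3 place.py .10
```

```text
30.85 q [-0.6391  0.3551  1.5971  0.0087  1.13    0.0803] p [ 0.5307 -0.3045  0.1725] ztool [ 0.0523 -0.0291 -0.9982] xyaw 48.60202611141094 w 0.05819948630238478 F [ 0.0578 -0.351  -4.0251]
target TCP [ 0.4344 -0.2059  0.1354] units [ 0.39 -5.58  1.17] turn 6.77
```

Emit:
drive_tool(rows=[[0.05,-0.6,0,0.9],[0.1,-1.4,0.1,1.9],[0.15,-2.3,0.3,2.9],[0.2,-3.2,0.5,3.9],[0.25,-4.1,0.7,4.9],[0.3,-4.8,0.9,5.8],[0.35,-5.4,1.1,6.5],[0.39,-5.58,1.17,6.77]])

```text
clock: 31.52
position: [0.4315, -0.2051, 0.1342]
ee_rot: [0.015, 0.997, 0.071, 0.023]
contact_force: [-0.8, -0.0, -4.9]
width: 0.0583
gripper_force: 153.0
```

```bash
python3 place.py .045; python3 - <<'E'
from h import *
s,M=st()
c=eyes.camera_info('wrist'); im,d=eyes.get_image('wrist'); W=cloud(d,c)*1000; T=(W-s['position']*1000)@M
z0=s['position'][2]*1000
m=(d>0)&(T[...,2]>2)&(T[...,2]<13)&(T[...,0]>20)&(T[...,0]<90)&(abs(T[...,1])<34)
print('back x',np.percentile(T[...,0][m&(abs(T[...,1])<26)&(abs(T[...,1])>15)],[5,50]))
f=(d>0)&(T[...,2]>24)&(T[...,2]<40)&(abs(T[...,1])<24)&(T[...,0]>30)&(T[...,0]<72)
A=np.c_[W[f][:,:2],np.ones(f.sum())]; k=np.linalg.lstsq(A,W[f][:,2],rcond=None)[0]; print('floor world slopes',k[:2],'floor z',W[f][:,2].mean(), 'ctr', W[f].mean(0))
E
python3 lid.py | grep top
```

```text
31.52 q [-0.5932  0.2087  1.9277  0.0061  0.9502  0.8329] p [ 0.4315 -0.2051  0.1342] ztool [ 0.0484 -0.0266 -0.9985] xyaw 8.138309925187293 w 0.0582818569091951 F [-0.8299 -0.0097 -4.9294]
target TCP [ 0.4345 -0.206   0.0805] units [ 0.02 -0.02  2.15] turn 0.02
31.52 q [-0.5932  0.2087  1.9277  0.0061  0.9502  0.8329] p [ 0.4315 -0.2051  0.1342] ztool [ 0.0484 -0.0266 -0.9985] xyaw 8.138309925187293 w 0.0582818569091951 F [-0.8299 -0.0097 -4.9294]
back x [74.5445 76.1035]
floor world slopes [0.0181 0.007 ] floor z 104.75603305567051 ctr [ 484.1156 -198.5766  104.756 ]
top [(60, 9, [6.0, 8.0, 9.0]), (80, 81, [4.0, 8.0, 11.0]), (90, 208, [-7.0, -1.0, 7.0]), (100, 321, [-22.0, -15.0, -6.0]), (110, 336, [-39.0, -31.0, -23.0]), (120, 357, [-55.0, -47.0, -39.0]), (130, 375, [-71.0, -63.0, -55.0]), (140, 348, [-85.0, -77.0, -72.0]), (150, 96, [-96.0, -93.0, -86.0])]
```

Emit:
drive_tool(rows=[[0,0,0.5,0],[0,0,1.1,0],[0,0,1.6,0],[0,0,2,0],[0,0,2.2,0],[0.02,0,2.35,0.02],[0.02,0,2.5,0.02],[0.02,0,2.5,0.02]])

```text
clock: 32.38
position: [0.439, -0.2109, 0.0724]
ee_rot: [0.017, 0.997, 0.07, 0.025]
contact_force: [-0.1, 0.5, -4.8]
width: 0.0581
gripper_force: 153.0
```

Emit:
drive_tool(rows=[[0,0,0.04,0],[0,0,0.08,0],[0,0,0.12,0],[0,0,0.12,0],[0,0,0.12,0],[0,0,0.12,0],[0,0,0.12,0],[0,0,0.12,0]])

```text
clock: 33.05
position: [0.4394, -0.2114, 0.0715]
ee_rot: [0.018, 0.997, 0.07, 0.026]
contact_force: [-3.4, 1.5, 9.1]
width: 0.0579
gripper_force: 154.8
```

```bash
python3 place.py .033
```

```text
33.05 q [-0.594   0.3004  1.9974  0.0056  0.7806  0.8317] p [ 0.4394 -0.2114  0.0715] ztool [ 0.0545 -0.032  -0.998 ] xyaw 8.145240189526222 w 0.05793699502335587 F [-3.4336  1.5136  9.0841]
target TCP [ 0.4343 -0.2058  0.0684] units [-0.18 -0.25  0.11] turn 0.02
```

Emit:
drive_tool(rows=[[0,0,-0.15,0],[0,0,-0.3,0],[-0.1,-0.12,-0.3,0],[-0.2,-0.24,-0.3,0],[-0.2,-0.24,-0.3,0],[-0.2,-0.24,-0.2,0],[-0.2,-0.24,-0.1,0],[-0.2,-0.24,-0.1,0]])

```text
clock: 33.72
position: [0.4326, -0.2053, 0.0708]
ee_rot: [0.016, 0.997, 0.07, 0.025]
contact_force: [-0.2, 0.3, -4.4]
width: 0.0583
gripper_force: 153.1
```

```bash
python3 place.py .033
```

```text
33.72 q [-0.5915  0.2921  2.0133  0.0061  0.7771  0.8342] p [ 0.4326 -0.2053  0.0708] ztool [ 0.0514 -0.0294 -0.9982] xyaw 8.119991115531061 w 0.05826491298471259 F [-0.2484  0.3491 -4.4476]
target TCP [ 0.4344 -0.2059  0.0684] units [0.06 0.03 0.1 ] turn 0.02
```

Emit:
drive_tool(rows=[[0.03,0.01,0.03,0],[0.05,0.02,0.06,0],[0.05,0.02,0.1,0],[0.05,0.02,0.14,0],[0.05,0.02,0.14,0],[0.05,0.02,0.14,0],[0.05,0.02,0.14,0],[0.05,0.02,0.14,0]])

```text
clock: 34.38
position: [0.4344, -0.2059, 0.0695]
ee_rot: [0.017, 0.997, 0.07, 0.025]
contact_force: [-4.1, 0.7, 9.3]
width: 0.0579
gripper_force: 154.9
```

```bash
python3 place.py .033; python3 lid.py | grep top; python3 - <<'E'
from h import *
s,M=st()
c=eyes.camera_info('wrist'); im,d=eyes.get_image('wrist'); W=cloud(d,c)*1000; T=(W-s['position']*1000)@M
f=(d>0)&(T[...,2]>24)&(T[...,2]<40)&(abs(T[...,1])<24)&(T[...,0]>30)&(T[...,0]<72)
A=np.c_[W[f][:,:2],np.ones(f.sum())]; k=np.linalg.lstsq(A,W[f][:,2],rcond=None)[0]; print('floor world slopes',k[:2],'floor z',W[f][:,2].mean())
E
```

```text
34.38 q [-0.5905  0.2956  2.0124  0.006   0.7725  0.8352] p [ 0.4344 -0.2059  0.0695] ztool [ 0.053  -0.0305 -0.9981] xyaw 8.126285954140819 w 0.05786757861678359 F [-4.1483  0.7414  9.2776]
target TCP [ 0.4343 -0.2059  0.0684] units [-0.01 -0.    0.05] turn 0.02
top [(40, 14, [5.0, 9.0, 10.0]), (50, 14, [6.0, 7.0, 10.0]), (60, 14, [7.0, 8.0, 10.0]), (70, 14, [6.0, 9.0, 11.0]), (80, 96, [4.0, 7.0, 11.0]), (90, 204, [-9.0, -2.0, 6.0]), (100, 276, [-25.0, -17.0, -9.0]), (110, 292, [-41.0, -33.0, -26.0]), (120, 303, [-58.0, -50.0, -42.0]), (130, 317, [-74.0, -66.0, -58.0]), (140, 255, [-88.0, -78.0, -74.0]), (150, 58, [-97.0, -94.0, -91.0])]
34.53 q [-0.5905  0.2956  2.0124  0.006   0.7725  0.8352] p [ 0.4345 -0.2059  0.0696] ztool [ 0.0531 -0.0306 -0.9981] xyaw 8.126645125884714 w 0.05780947738746824 F [-4.1635  2.3752  8.9941]
floor world slopes [0.0295 0.0054] floor z 40.831145633369125
```

Emit:
drive_tool(rows=[[0,0,0,0],[0,0,0,0],[0,0,0,0],[0,0,0,0],[0,0,0,0],[0,0,0,0],[0,0,0,0],[0,0,0,0]], grip=64, newtons=20)

```text
clock: 35.25
position: [0.4344, -0.2059, 0.0681]
ee_rot: [0.017, 0.997, 0.07, 0.025]
contact_force: [-0.3, 0.0, -0.2]
width: 0.0642
gripper_force: 0.0
```

Emit:
drive_tool(rows=[[0,0,0,0],[0,0,0,0],[0,0,0,0],[0,0,-0.3,0],[0,0,-0.9,0],[0,0,-1.7,0],[0,0,-2.6,0],[0,0,-3.4,0]], grip=85)

```text
clock: 35.92
position: [0.4299, -0.2032, 0.1546]
ee_rot: [0.017, 0.997, 0.07, 0.025]
contact_force: [-0.0, -0.1, 0.3]
width: 0.085
gripper_force: 0.0
```

```bash
cat > fin.py <<'E'
from h import *
st()
c=eyes.camera_info('wrist'); im,d=eyes.get_image('wrist'); W=cloud(d,c)
o=np.array([.4625,-.202]); e=np.array([np.cos(.14),np.sin(.14)]); n=np.array([-e[1],e[0]])
r=W[...,:2]-o; a=r@e; b=r@n; Z=W[...,2]
f=(d>0)&(a>.005)&(a<.038)&(abs(b)<.022)&(Z>.03)&(Z<.055)
A=np.c_[a[f],b[f],np.ones(f.sum())]; k=np.linalg.lstsq(A,Z[f],rcond=None)[0]; print('floor slopes',k[:2],'z',k[2],'n',f.sum())
m=(d>0)&(Z>.057)&(Z<.072)&(abs(a)<.06)&(abs(b)<.045); print('rim',rect(W,m),np.median(Z[m]))
c=eyes.camera_info('top'); im,d=eyes.get_image('top'); W=cloud(d,c); r=W[...,:2]-o; a=r@e; b=r@n; Z=W[...,2]
m=(d>0)&(a>.058)&(a<.115)&(abs(b)<.03)&(Z>.06)&(Z<.2)
k=np.polyfit(a[m],Z[m],1); print('lid angle',np.pi-np.arctan(k[0]),m.sum())
m=(d>0)&(Z>.02)&(Z<.036)&(W[...,0]>.54)&(W[...,0]<.71)&(W[...,1]>-.30)&(W[...,1]<-.12); print('tray',rect(W,m))
E
python3 fin.py; python3 chk.py
```

```text
35.92 q [-0.5913  0.1798  1.9058  0.0052  0.9952  0.836 ] p [ 0.4299 -0.2032  0.1546] ztool [ 0.0528 -0.0302 -0.9981] xyaw 8.118578828754643 w 0.08499887093752595 F [-0.0338 -0.0953  0.2936]
floor slopes [ 0.032  -0.0003] z 0.040029824338147 n 3561
rim (array([ 468.7, -201.9]), array([106.3,  64.6]), 8.1, 5989) 0.06361256746113625
lid angle 2.0761511330168703 1647
tray (array([ 622.2, -212.7]), array([130.5, 140.1]), 8.2, 1318)
scene tray seen 1191 blobs [(np.int32(63), [0.627, -0.247, 0.017]), (np.int32(61), [0.633, -0.207, 0.017])]
top tray seen 3047 blobs [(np.int32(76), [0.652, -0.159, 0.017]), (np.int32(71), [0.634, -0.209, 0.018]), (np.int32(75), [0.629, -0.25, 0.017])]
```

```bash
python3 -c "
from rig import order
print(order.sign_off())"
```

```text
the job is handed in; nothing more can be done
None
```

I handed the job in at about 36 s: all three blocks are in the tray, and the empty box stands on the lower box with its lid back (about 2.08 rad), but its back edge rests on the lower lid's rim (about 2° of tilt) and the lid was knocked to about 1.5 rad on the machine after the blocks were out, before I swung it back.

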